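Put the snack-pot lids to dry or away

TASK

First push the drip tray fully in under the drying rack, then sort the snack-pot lids by the way each one lies now: a lid lying hollow side up is still wet, so stand it upright on a short edge in a rack slot of its own, hollow side towards the rack's front; a lid lying hollow side down is dry, so lay it flat, still hollow side down, right down in a pocket of its own in the steel tray. Leave the cups, jar, bowl and spout where they stand.

Things in the scene. Friction and masses are not known exactly. Their poses are not given: they have to be found in the camera images.
- rack: white drying rack, fixed, 206 long (x) x 80 wide (y), slot floor 30 above the table; five cross ridges (22 thick in x, 66 wide in y, rounded on top, 36 high above the slot floor) leave four slots 22 wide in x, 44 apart; origin on the table below its middle; +x to the rear, -x to its front, where the drip tray comes out
- drip_tray (a joint): flat grey drip tray under the rack, slides out of the rack's front along the rack's -x; 0 = fully in, 0.09 = out (m); friction about 1.5 N
- drip_front (a point): middle of the outer surface of the drip tray's front plate (66 wide, spanning 3 to 33 above the table), 18 above the table; push it along the rack's +x
- rack_front (a point): point just ahead of the rack's front end, 115 before its middle, 60 above the table: marks the front side
- tray: low steel storage tray, fixed, 284 long (x) x 74 wide (y), with three shallow pockets in a row along x; origin on the table below its middle; pocket floor 4 above the table, pocket edges rise 6 above that floor and have 49 wide finger gaps in the middle of each long side
- slot0 (a point): slot 0 of the rack (0 nearest the front): middle of the slot's floor, 30 above the table
- slot1 (a point): slot 1 of the rack (0 nearest the front): middle of the slot's floor, 30 above the table
- slot2 (a point): slot 2 of the rack (0 nearest the front): middle of the slot's floor, 30 above the table
- slot3 (a point): slot 3 of the rack (0 nearest the front): middle of the slot's floor, 30 above the table
- pocket0 (a point): pocket 0 of the tray: middle of its floor, 4 above the table; the pocket is 88 (tray x) x 62 (tray y)
- pocket1 (a point): pocket 1 of the tray: middle of its floor, 4 above the table; the pocket is 88 (tray x) x 62 (tray y)
- pocket2 (a point): pocket 2 of the tray: middle of its floor, 4 above the table; the pocket is 88 (tray x) x 62 (tray y)
- lid_a: snack-pot lid (4 to 6 of six are present), hollow orange plastic cap 80 long (x) x 54 wide (y) x 16 high, closed face and rim walls 4 thick; origin at the centre of the outer closed face, z points out of the open hollow side (z up: lies hollow side up, origin at table height; z down: hollow side down, origin 16 above the table)
- lid_b: snack-pot lid (4 to 6 of six are present), hollow orange plastic cap 80 long (x) x 54 wide (y) x 16 high, closed face and rim walls 4 thick; origin at the centre of the outer closed face, z points out of the open hollow side (z up: lies hollow side up, origin at table height; z down: hollow side down, origin 16 above the table)
- lid_c: snack-pot lid (4 to 6 of six are present), hollow orange plastic cap 80 long (x) x 54 wide (y) x 16 high, closed face and rim walls 4 thick; origin at the centre of the outer closed face, z points out of the open hollow side (z up: lies hollow side up, origin at table height; z down: hollow side down, origin 16 above the table)
- lid_d: snack-pot lid (4 to 6 of six are present), hollow orange plastic cap 80 long (x) x 54 wide (y) x 16 high, closed face and rim walls 4 thick; origin at the centre of the outer closed face, z points out of the open hollow side (z up: lies hollow side up, origin at table height; z down: hollow side down, origin 16 above the table)
- lid_e: snack-pot lid (4 to 6 of six are present), hollow orange plastic cap 80 long (x) x 54 wide (y) x 16 high, closed face and rim walls 4 thick; origin at the centre of the outer closed face, z points out of the open hollow side (z up: lies hollow side up, origin at table height; z down: hollow side down, origin 16 above the table)
- lid_f: snack-pot lid (4 to 6 of six are present), hollow orange plastic cap 80 long (x) x 54 wide (y) x 16 high, closed face and rim walls 4 thick; origin at the centre of the outer closed face, z points out of the open hollow side (z up: lies hollow side up, origin at table height; z down: hollow side down, origin 16 above the table)
- cup1: pink sippy cup standing upside down, 70 across, 90 high, a handle each side (104 over both), origin at its foot; to be left alone
- cup2: pink sippy cup standing upside down, 70 across, 90 high, a handle each side (104 over both), origin at its foot; to be left alone
- jar: glass jar with hinged lid, 76 across, 84 high, origin at its foot; to be left alone
- bowl: orange snack bowl, 90 across, 40 high, origin at its foot; to be left alone
- spout: grey silicone spout standing on its flange, 44 across, 42 high, origin at its foot; to be left alone
Things that resemble listed ones, but are neither listed nor needed, are in the scene too. Leave any white look-alike of the lid_d alone. Leave any turquoise look-alike of the lid_b alone.

How it is judged:
On the way:
1. the drip tray is pushed fully in (within 6 mm) before any lid is put in the rack (value of joint drip_tray below 0.006 m and not (height (world z) of lid_a above 0.055 m and horizontal distance between lid_a and rack below 0.11 m) and not (height (world z) of lid_d above 0.055 m and horizontal distance between lid_d and rack below 0.11 m) and not (height (world z) of lid_f above 0.055 m and horizontal distance between lid_f and rack below 0.11 m)), for 0.2 s.
At the end, for the whole second after the job is handed in: Drip tray within 6 mm of in. Lids that lay hollow up: on a short edge on a slot floor, within 0.32 rad of upright, 25 mm of mid-rack, hollow to the front (0.4 rad). Lids that lay hollow down: flat, still hollow down on a pocket floor, within 9 mm. All at rest (value of joint drip_tray below 0.006 m and z of lid_a in the frame of rack between 0.055 and 0.083 m and x of lid_a in the frame of rack between -0.095 and 0.095 m and y of lid_a in the frame of rack between -0.025 and 0.025 m and angle between the x axis of each of lid_a, lid_d, lid_f and the z axis of rack, either way round below 0.32 rad and angle between the z axis of each of lid_a, lid_d, lid_f and the x axis of rack, either way round below 0.4 rad and z of rack_front in the frame of lid_a above 0 m and linear speed of each of lid_a, lid_d, lid_f, lid_b, lid_c, lid_e below 0.02 m/s and angular speed of each of lid_a, lid_d, lid_f, lid_b, lid_c, lid_e below 0.2 rad/s and z of lid_d in the frame of rack between 0.055 and 0.083 m and x of lid_d in the frame of rack between -0.095 and 0.095 m and y of lid_d in the frame of rack between -0.025 and 0.025 m and z of rack_front in the frame of lid_d above 0 m and z of lid_f in the frame of rack between 0.055 and 0.083 m and x of lid_f in the frame of rack between -0.095 and 0.095 m and y of lid_f in the frame of rack between -0.025 and 0.025 m and z of rack_front in the frame of lid_f above 0 m and (horizontal distance between lid_b and pocket0 below 0.009 m or horizontal distance between lid_b and pocket1 below 0.009 m or horizontal distance between lid_b and pocket2 below 0.009 m) and z of lid_b in the frame of tray between 0.017 and 0.0235 m and angle between the z axis of each of lid_b, lid_c, lid_e and the z axis of tray, either way round below 0.08 rad and angle between the x axis of each of lid_b, lid_c, lid_e and the x axis of tray, either way round below 0.2 rad and (horizontal distance between lid_c and pocket0 below 0.009 m or horizontal distance between lid_c and pocket1 below 0.009 m or horizontal distance between lid_c and pocket2 below 0.009 m) and z of lid_c in the frame of tray between 0.017 and 0.0235 m and (horizontal distance between lid_e and pocket0 below 0.009 m or horizontal distance between lid_e and pocket1 below 0.009 m or horizontal distance between lid_e and pocket2 below 0.009 m) and z of lid_e in the frame of tray between 0.017 and 0.0235 m); the robot touches nothing.
It fails at once if the cup1 is pushed more than 25 mm away or tipped over (distance of cup1 from where it was at the start of the episode above 0.025 m or angle between cup1's own z axis and vertical above 0.35 rad).
It fails at once if the cup2 is pushed more than 25 mm away or tipped over (distance of cup2 from where it was at the start of the episode above 0.025 m or angle between cup2's own z axis and vertical above 0.35 rad).
It fails at once if the jar is pushed more than 25 mm away or tipped over (distance of jar from where it was at the start of the episode above 0.025 m or angle between jar's own z axis and vertical above 0.35 rad).
It fails at once if the bowl is pushed more than 25 mm away or tipped over (distance of bowl from where it was at the start of the episode above 0.025 m or angle between bowl's own z axis and vertical above 0.35 rad).
It fails at once if the spout is pushed more than 25 mm away or tipped over (distance of spout from where it was at the start of the episode above 0.025 m or angle between spout's own z axis and vertical above 0.35 rad).
Of lid_a, lid_b, lid_c, lid_d, lid_e, lid_f only 4 to 6 are there at a start; the rules pass over those that are not, and their reading is None.
At some moment in a run one of lid_a, lid_b, lid_c, lid_d, lid_e, lid_f may be knocked a few centimetres aside while the robot is not near it.
It also fails if it takes over 210 s, if anything falls off the work surface, if the arm or the gripper's body presses on something with over 40 N, if the wrist force passes 120 N, or if a joint passes its speed limit or range.

ROBOT

A 6-joint arm with a two-finger parallel gripper is mounted at the origin on the work surface. World frame = base frame: x ahead of the robot, y to its left, z up, the work surface at z = 0. Lengths are in m, angles in rad, forces in N, time in s.
With the tool pointing down it reaches from about 0.225 to 0.875 m from the base axis. Payload 3.4 kg.
Tool frame: the origin (TCP) lies at the very end of the fingers, on their centre line; the grasp point (between the pads) lies manip.hold_point_z behind it (manip.hold_point_z is the distance from the TCP to the grasp point, in m); x points along the fingers, y is the direction in which the jaws open and shut, and the axes are right-handed (so a half turn about x gives the same grasp; the last joint's range is limited). The gripper opens to 85 mm and grips with 20 to 120 N. Pads are 22 mm wide; open, the fingers measure 114 mm over their backs; the gripper's body (76 mm by 85 mm) begins 54 mm behind the grasp point. The pads swing forward as they close: fully open they stand 13 mm farther back than shut.
Start: joints at [1.149, 0.276, 1.505, -0, 1.361, -0.121], TCP at [0.17, 0.549, 0.231] pointing down, gripper open.
Joint ranges: [-2.89, 2.89], [-0.75, 2.08], [0.22, 2.7], [-1.18, 4.32], [0.11, 2.71], [-2.7, 2.7]. Speed limits (rad/s): [2.57, 2.57, 3.14, 3.14, 3.14, 3.14].

INTERFACE

Orientations are given as a unit quaternion [w, x, y, z].
In Python, from rig import manip gives the robot as it stands.
- The arm moves only by the tool step_arm, never from a script. Its argument "targets" is a list of rows, each a list of 2 entries, a list of its own where there are three numbers: the shift along the tool's x, y, z in mm, then the turn about the tool's x in degrees. A call has 1 to 20 rows; each row is the pose to reach, as a shift and turn from the pose commanded when the call began, along the tool's axes at that moment; what a row does not reach only later rows make up. A row lasts 1/10 s, in which the tool goes at most 50 mm and 8.59 degrees, less where a joint would pass 70% of its speed; a pose out of reach is approached as far as the arm can. A call with a gripper value outside its range is refused whole. "grip" is the closure, from 0 (fully open) to 1 (shut), set as the call begins (left out, the last holds). The fingers move at their own pace and stop on an object; "grip_force" is the grip in N (left out, the last holds). Time passes only in rows, so rows that repeat a pose let the fingers close. It gives the time, the measured TCP pose, the force and the opening at its end, in the units of the state.
- manip.get_state(): the state, without advancing time (a new reading comes with each control period).
- manip.get_image(name): name is "scene" or "top" or "wrist"; returns a dict with "image" (480x640x3 uint8, red, green, blue), "fx", "fy", "cx", "cy" (pixels), "pose" (4x4, takes a point from camera to world coordinates). Camera axes: x right, y down, z forward; pixel columns grow to the right and rows downward; lengths in m; the calibration is good to about 2 mm. A picture is of the moment at which its call begins. There is no depth.
- manip.sign_off(): hands the job in, once; it reports no verdict.
Trained networks look in a picture, given as the dict that the camera call returned (one of the last four; its "shot" number tells which), for a name from the list of things; names that differ only in an ending like _2 or _b are one class to them, and where a whole thing is asked for, a point or a joint stands for the part that bears it (a point fixed in the world has none). Each returns a list of dicts, best first, with "confidence" (0 to 1); they miss things now and then, are a little off and sometimes report something else, mostly with a low value. They report only what shows in the picture. A call takes as long as a camera call. They do not tell look-alikes from the thing itself.
- manip.search_frame(picture, thing): "xyz" ([x, y, z] in m, in world coordinates, good to about 4 mm: the middle of the surface that is visible of it).
- manip.regions_of(picture, thing): "region" (480x640 bool, what is visible of it).
The state is a dict: "clock": time; "qpos": joint angles; "qd": joint speeds; "effort": joint torques, N m; "position": TCP position; "ee_rot": TCP orientation; "contact_force": force on the tool from outside, world axes, zero at the start; "moment": the same for the moment, N m; "width": finger opening in m.
Only numpy, scipy, OpenCV 4.12 (cv2) and the standard library are available. Lean on these libraries where they do the work, as an engineer would, in place of code of your own. Each camera call takes 0.05 s, during which the arm holds its last target.

## Working session

There is one attempt and no reset: what is moved stays moved. The work goes in short steps, Python scripts to look and compute and a tool call to move; the robot and the scene stay as the last step left them, time stands still between calls to the robot, and variables do not carry over. Pictures are saved under pics/ and viewed, and the job is handed in when it is done.

Besides the shell and the picture viewer there is one more tool, called after "Emit:" in YAML: its name, and indented under it one key for each argument. step_arm: Moves the arm, as the interface text tells. Its arguments: {"type":"object","properties":{"targets":{"type":"array"},"grip":{"type":"number"},"grip_force":{"type":"number"}},"required":["targets"]}

```bash
ls; mkdir -p pics
python3 - <<'E'
from rig import manip
import cv2
print(manip.get_state(), manip.hold_point_z)
for n in ["scene","top","wrist"]:
    p=manip.get_image(n); cv2.imwrite(f"pics/{n}0.png",p["image"][:,:,::-1]); print(n,p["fx"],p["fy"],p["cx"],p["cy"],p["pose"],p["shot"])
E
```

```text
pics
{'clock': 0.0, 'qpos': array([ 1.14898598e+00,  2.76645903e-01,  1.50614441e+00, -2.81860533e-05,
        1.36069734e+00, -1.21045625e-01]), 'qd': array([-1.46934332e-03,  1.32440295e-04, -1.08106627e-03,  5.41772380e-04,
       -9.09201395e-06, -8.28422438e-06]), 'effort': array([ 1.78899205e-03, -4.16791105e+01, -2.45802355e+01,  6.35840274e-05,
        1.09407454e-02,  8.99209539e-06]), 'position': array([0.17016544, 0.54868893, 0.23040619]), 'ee_rot': array([ 0.69895604,  0.10528586,  0.69929652, -0.106582  ]), 'contact_force': array([ 0.31119893, -0.50141924,  0.49688734]), 'moment': array([-0.00688869, -0.05442795,  0.04890765]), 'width': 0.08500124731839913} 0.0187
scene 467.24691285590876 467.24691285590876 320.70538943690616 241.32854184198055 [[ 0.86660341  0.31143111 -0.38988356  1.04922707]
 [ 0.49874244 -0.56556191  0.65680721 -0.74442275]
 [-0.01595309 -0.76364284 -0.64544179  0.81698142]
 [ 0.          0.          0.          1.        ]] 1
top 490.2986710981616 490.2986710981616 315.2441333570181 241.62092811583577 [[-0.03114889 -0.97958938  0.19858095  0.31826905]
 [-0.99951195  0.03005689 -0.00851182 -0.00143782]
 [ 0.00236936 -0.19874916 -0.98004753  1.37511461]
 [ 0.          0.          0.          1.        ]] 2
wrist 375.89965379764055 375.89965379764055 319.85180368249553 235.57491529715534 [[ 0.29615854  0.90993505  0.29035896  0.09609351]
 [ 0.95513791 -0.28172716 -0.0913312   0.57207743]
 [-0.00130345  0.30438137 -0.95254936  0.37304971]
 [ 0.          0.          0.          1.        ]] 3
```

View pics/scene0.png

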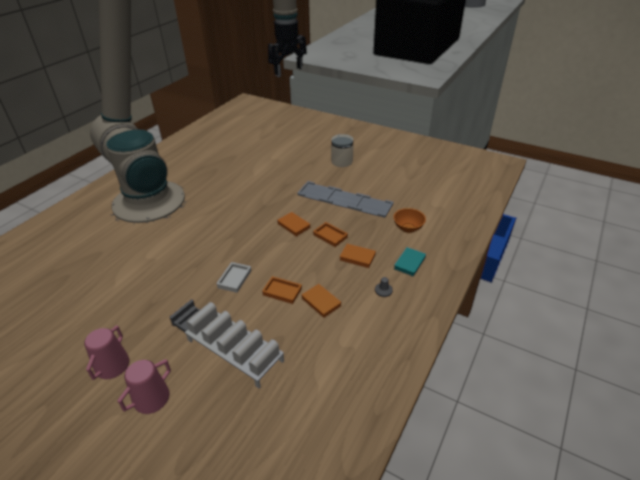

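View pics/top0.png

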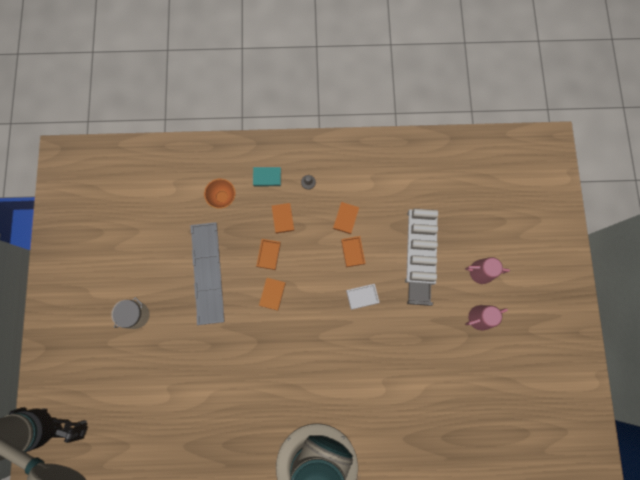

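View pics/wrist0.png

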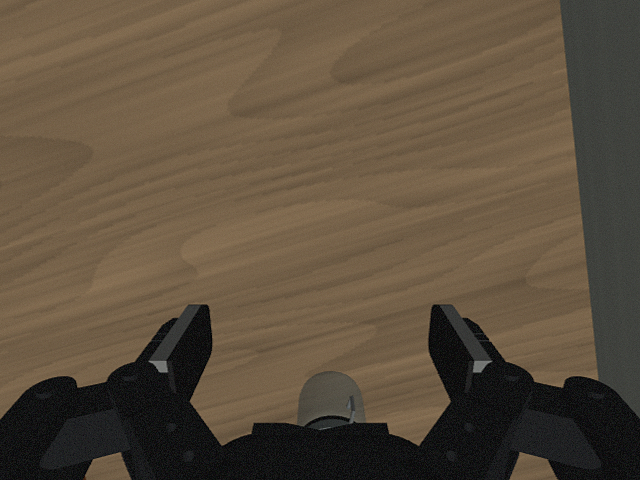

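```bash
cat > h.py <<'E'
import numpy as np, cv2
from rig import manip
def ray(p,u,v,z):
    T=p["pose"]; d=T[:3,:3]@np.array([(u-p["cx"])/p["fx"],(v-p["cy"])/p["fy"],1]); o=T[:3,3]
    return o+d*(z-o[2])/d[2]
def proj(p,X):
    T=p["pose"]; c=T[:3,:3].T@(np.asarray(X,float)-T[:3,3]); return np.array([p["fx"]*c[0]/c[2]+p["cx"],p["fy"]*c[1]/c[2]+p["cy"]])
E
python3 - <<'E'
from h import *
t=manip.get_image("top"); s=manip.get_image("scene")
cv2.imwrite("pics/top1.png",cv2.resize(t["image"][150:330,170:450,::-1],None,fx=2.8,fy=2.8,interpolation=cv2.INTER_CUBIC))
cv2.imwrite("pics/scene1.png",cv2.resize(s["image"][170:420,160:440,::-1],None,fx=2.4,fy=2.4,interpolation=cv2.INTER_CUBIC))
for n in ["lid_a","rack","tray","drip_tray","drip_front","slot0","pocket0","pocket1","cup1","jar","bowl","spout"]:
    for q in (t,s):
        for r in manip.search_frame(q,n): print(n,q["shot"],np.round(r["xyz"],3),round(r["confidence"],2),np.round(proj(q,r["xyz"])))
E
```

```text
lid_a 4 [ 0.662 -0.106  0.02 ] 0.96 [347. 217.]
lid_a 4 [ 0.566 -0.12   0.005] 0.88 [353. 251.]
lid_a 4 [0.795 0.125 0.014] 0.84 [266. 176.]
lid_a 4 [ 0.568  0.118 -0.   ] 0.82 [269. 253.]
lid_a 4 [0.453 0.11  0.017] 0.76 [272. 293.]
lid_a 4 [0.668 0.076 0.016] 0.75 [283. 217.]
lid_a 4 [ 0.44  -0.142  0.   ] 0.56 [363. 295.]
lid_a 4 [ 0.545 -0.305  0.032] 0.49 [421. 254.]
lid_a 5 [0.459 0.103 0.01 ] 0.94 [294. 225.]
lid_a 5 [0.796 0.109 0.016] 0.93 [408. 261.]
lid_a 5 [0.568 0.119 0.008] 0.79 [330. 234.]
lid_a 5 [ 0.438 -0.138  0.011] 0.79 [234. 275.]
lid_a 5 [ 0.671 -0.11   0.016] 0.72 [321. 300.]
lid_a 5 [0.672 0.07  0.017] 0.61 [357. 254.]
lid_a 5 [ 0.565 -0.121  0.008] 0.56 [281. 289.]
rack 4 [ 0.545 -0.31   0.03 ] 0.96 [422. 254.]
rack 5 [ 0.577 -0.322  0.045] 0.78 [230. 341.]
rack 5 [0.523 0.289 0.001] 0.46 [345. 200.]
rack 5 [ 0.568 -0.121  0.007] 0.33 [282. 290.]
tray 4 [ 0.548 -0.307  0.026] 0.59 [421. 254.]
tray 4 [0.516 0.294 0.003] 0.56 [207. 273.]
tray 4 [0.573 0.12  0.004] 0.24 [268. 251.]
tray 5 [0.528 0.291 0.006] 0.98 [346. 199.]
drip_tray 4 [ 0.44  -0.302  0.005] 0.
[... 817 characters left out ...]
077] 0.96 [487. 268.]
cup1 4 [ 0.366 -0.452  0.083] 0.81 [486. 317.]
cup1 4 [0.518 0.293 0.004] 0.53 [207. 272.]
cup1 4 [ 0.547 -0.309  0.027] 0.45 [422. 254.]
cup1 5 [ 0.513 -0.491  0.063] 0.83 [144. 385.]
cup1 5 [ 0.388 -0.475  0.061] 0.69 [105. 352.]
cup1 5 [0.462 0.101 0.012] 0.61 [294. 225.]
jar 4 [0.407 0.476 0.085] 0.64 [130. 312.]
jar 5 [0.419 0.465 0.062] 0.77 [342. 149.]
jar 5 [ 0.781 -0.011  0.016] 0.51 [383. 289.]
jar 5 [0.519 0.29  0.003] 0.2 [344. 199.]
bowl 4 [0.746 0.254 0.018] 0.65 [221. 192.]
bowl 5 [0.736 0.269 0.024] 0.96 [410. 218.]
spout 4 [0.667 0.073 0.015] 0.62 [284. 217.]
spout 4 [ 0.77  -0.001  0.019] 0.56 [309. 182.]
spout 5 [ 0.782 -0.008  0.016] 0.51 [383. 289.]
```

View pics/top1.png

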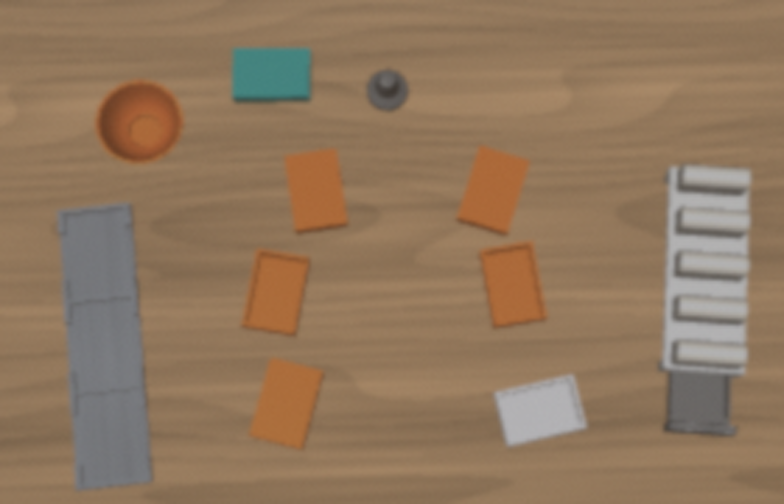

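View pics/scene1.png

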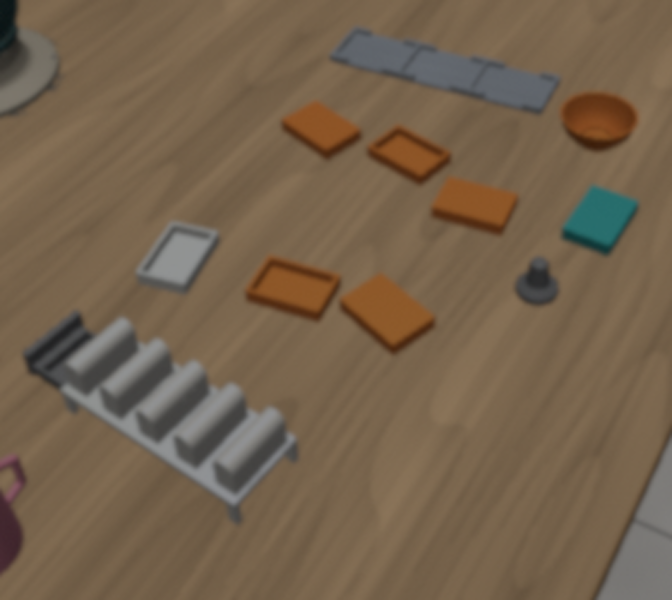

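```bash
cat >> h.py <<'E'
from scipy.optimize import minimize
def boxpts(x,y,yaw,L,W,z0,z1):
    c,s=np.cos(yaw),np.sin(yaw)
    return [[x+c*a-s*b,y+s*a+c*b,z] for a in(-L/2,L/2) for b in(-W/2,W/2) for z in(z0,z1)]
K=4
def sil(p,pts,shape):
    uv=np.array([proj(p,q) for q in pts]); h=cv2.convexHull(((uv)*16*1).astype(np.int32))
    m=np.zeros(shape,np.uint8); cv2.fillConvexPoly(m,h,255,lineType=cv2.LINE_AA,shift=4); return m/255.
def fit(views,init,L,W,z0,z1):
    # views: list of (pic, mask float)
    def cost(v):
        c=0
        for p,m in views:
            s=sil(p,boxpts(v[0],v[1],v[2],L,W,z0,z1),m.shape); c+=np.abs(s-m).sum()/max(m.sum(),1)
        return c
    best=None
    for dy in (-.3,0,.3):
        v0=np.array(init)+[0,0,dy]
        sim=np.vstack([v0]+[v0+d for d in np.diag([.006,.006,.15])])
        r=minimize(cost,v0,method="Nelder-Mead",options=dict(initial_simplex=sim,xatol=1e-4,fatol=1e-4))
        if best is None or r.fun<best.fun: best=r
    return best.x,best.fun
def orange(p):
    h=cv2.cvtColor(p["image"],cv2.COLOR_RGB2HSV); 
    m=((h[...,0]<=13)&(h[...,1]>175)&(h[...,2]>70)).astype(np.uint8)
    return m
def near(p,m,X):
    n,l,st,ce=cv2.connectedComponentsWithStats(m); u=proj(p,X)
    k=min([i for i in range(1,n) if st[i,4]>40],key=lambda i:np.hypot(*(ce[i]-u)))
    return cv2.morphologyEx((l==k).astype(np.uint8),cv2.MORPH_CLOSE,np.ones((9,9))).astype(float),st[k,4]
def lidfit(t,s,xy,yaw=0.0):
    out=[]
    V=[(p,)+near(p,orange(p),[*xy,.01]) for p in (t,s)]
    for vs in ([V[0]],[V[1]],V):
        out.append(fit([(a,b) for a,b,_ in vs],[*xy,yaw],.08,.054,0,.016))
    return out
E
python3 - <<'E'
from h import *
t=manip.get_image("top"); s=manip.get_image("scene")
cv2.imwrite("pics/m.png",np.hstack([orange(t)[:,:],orange(s)])[::1,::1]*255)
for n,xy in dict(D1=(.668,.073),D2=(.456,.106),D3=(.666,-.108),W1=(.567,.119),W2=(.566,-.12)).items():
    for x,f in lidfit(t,s,xy): print(n,np.round(x,4),round(f,3))
for q in (t,s):
  for nm in("tray","rack"):
    r=manip.regions_of(q,nm)
    for k in r[:2]: print(nm,k["confidence"],k["region"].sum(),np.argwhere(k["region"]).mean(0)[::-1])
    np.save(f"pics/{nm}_{q['shot']}.npy",r[0]["region"])
E
```

```text
Traceback (most recent call last):
  File "h.py", line 40, in lidfit
    V=[(p,)+near(p,orange(p),[*xy,.01]) for p in (t,s)]
            ~~~~^^^^^^^^^^^^^^^^^^^^^^^
  File "h.py", line 36, in near
    k=min([i for i in range(1,n) if st[i,4]>40],key=lambda i:np.hypot(*(ce[i]-u)))
ValueError: min() iterable argument is empty
```

Run:
```python
from h import *
t=manip.get_image("top"); s=manip.get_image("scene")
for p,pts in((t,[(283,217),(272,293),(353,251),(300,250),(240,250)]),(s,[(293,223),(358,255),(322,299),(330,240),(283,290),(300,260)])):
    h=cv2.cvtColor(p["image"],cv2.COLOR_RGB2HSV)
    for u,v in pts: print((u,v),p["image"][v,u],h[v,u])
```

```text
(283, 217) [172 105  58] [ 12 169 172]
(272, 293) [172 110  61] [ 13 165 172]
(353, 251) [171 105  58] [ 12 169 171]
(300, 250) [148 120  91] [ 15  98 148]
(240, 250) [139 113  86] [ 15  97 139]
(293, 223) [141  84  38] [ 13 186 141]
(358, 255) [141  86  39] [ 14 184 141]
(322, 299) [141  89  41] [ 14 181 141]
(330, 240) [115  66  28] [ 13 193 115]
(283, 290) [142  87  41] [ 14 181 142]
(300, 260) [124 103  79] [ 16  93 124]
```

```bash
sed -i 's/m=((h\[...,0\]<=13).*/m=((h[...,0]<=15)\&(h[...,1]>137)\&(h[...,2]>50)).astype(np.uint8)/' h.py
cat > l.py <<'E'
from h import *
t=manip.get_image("top"); s=manip.get_image("scene")
cv2.imwrite("pics/m.png",cv2.resize(np.hstack([orange(t)[:,:],orange(s)])*255,(800,300)))
for n,xy in dict(D1=(.668,.073),D2=(.456,.106),D3=(.666,-.108),W1=(.567,.119),W2=(.566,-.12)).items():
    for x,f in lidfit(t,s,xy): print(n,np.round(x,4),round(f,3))
for q in (t,s):
  for nm in("tray","rack"):
    r=manip.regions_of(q,nm)
    for k in r[:2]: print(nm,k["confidence"],k["region"].sum(),np.argwhere(k["region"]).mean(0)[::-1])
    np.save(f"pics/{nm}_{'t' if q is t else 's'}.npy",np.array([k["region"] for k in r]))
E
python3 l.py
```

```text
D1 [0.6682 0.0785 0.1365] 0.147
D1 [0.6701 0.0774 0.1741] 0.153
D1 [0.6692 0.0782 0.1678] 0.308
D2 [ 0.452   0.1119 -0.293 ] 0.15
D2 [ 0.4533  0.1111 -0.3475] 0.163
D2 [ 0.452   0.1124 -0.3236] 0.323
D3 [ 0.6638 -0.1031 -0.3414] 0.146
D3 [ 0.6654 -0.1038 -0.3872] 0.136
D3 [ 0.6647 -0.1032 -0.3385] 0.289
W1 [ 0.5643  0.1214 -0.2138] 0.151
W1 [ 0.5648  0.1198 -0.2257] 0.175
W1 [ 0.5648  0.1207 -0.1865] 0.332
W2 [ 0.5651 -0.1193  0.162 ] 0.16
W2 [ 0.5664 -0.119   0.112 ] 0.149
W2 [ 0.5656 -0.1189  0.1433] 0.312
tray 0.78 2703 [206.96929338 273.51239364]
tray 0.6 151 [308.47682119 181.1589404 ]
rack 0.58 2738 [207.02994887 272.93389335]
rack 0.56 2717 [421.59293338 255.02281929]
tray 0.93 1490 [345.01812081 199.08791946]
tray 0.56 807 [320.99380421 300.07187113]
rack 0.64 4281 [227.52487737 339.16000934]
```

View pics/m.png

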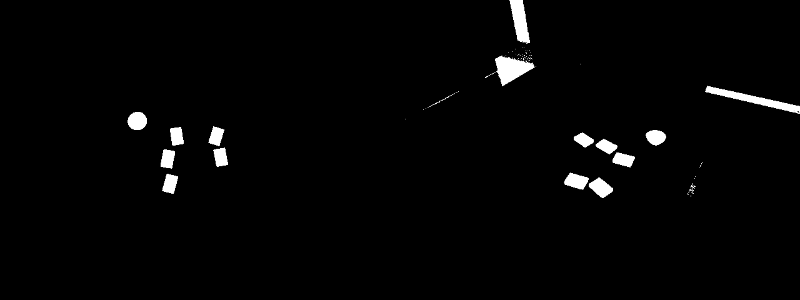

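Run:
```python
from h import *
t=manip.get_image("top"); s=manip.get_image("scene")
for nm,i in(("t",0),("s",0)):
    m=np.load(f"pics/tray_{nm}.npy")[i].astype(float); print("tray",nm,fit([(t if nm=="t" else s,m)],[.52,.292,0.1],.284,.074,0,.010))
mt=np.load("pics/tray_t.npy")[0].astype(float);ms=np.load("pics/tray_s.npy")[0].astype(float)
print(fit([(t,mt),(s,ms)],[.52,.292,0.1],.284,.074,0,.010))
u=[(668,168),(750,166),(744,373),(664,370)]
X=[ray(t,170+a/2.8,150+b/2.8,.03) for a,b in u]; print(np.round(X,4), np.mean(X,0))
# ridges tops in top1
for a,b in [(714,179),(712,220),(712,264),(712,308),(710,352)]: print(np.round(ray(t,170+a/2.8,150+b/2.8,.066),4))
for p,n,o,sz,f in((t,"rt",(395,195),(55,120),6),(t,"tt",(180,215),(55,120),5),(s,"rs",(165,290),(130,100),6)):
    cv2.imwrite(f"pics/{n}.png",cv2.resize(p["image"][o[1]:o[1]+sz[1],o[0]:o[0]+sz[0],::-1],None,fx=f,fy=f,interpolation=cv2.INTER_CUBIC)[:600])
```

```text
tray t (array([0.5175622 , 0.29420069, 0.0882524 ]), np.float64(0.07447788586392752))
tray s (array([0.51853468, 0.2908901 , 0.07259267]), np.float64(0.1675694170285564))
(array([0.51768854, 0.29346933, 0.08552479]), np.float64(0.24837724378808923))
[[ 0.6742 -0.2807  0.03  ]
 [ 0.6738 -0.364   0.03  ]
 [ 0.4638 -0.341   0.03  ]
 [ 0.4692 -0.2626  0.03  ]] [ 0.57026297 -0.31207219  0.03      ]
[ 0.6521 -0.3177  0.066 ]
[ 0.6108 -0.3127  0.066 ]
[ 0.567  -0.3093  0.066 ]
[ 0.5238 -0.3061  0.066 ]
[ 0.4811 -0.3009  0.066 ]
```

View pics/rt.png

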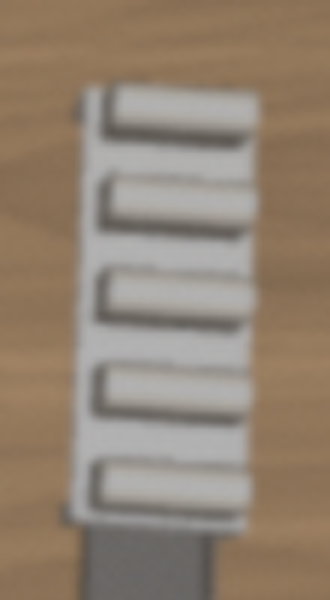

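View pics/rs.png

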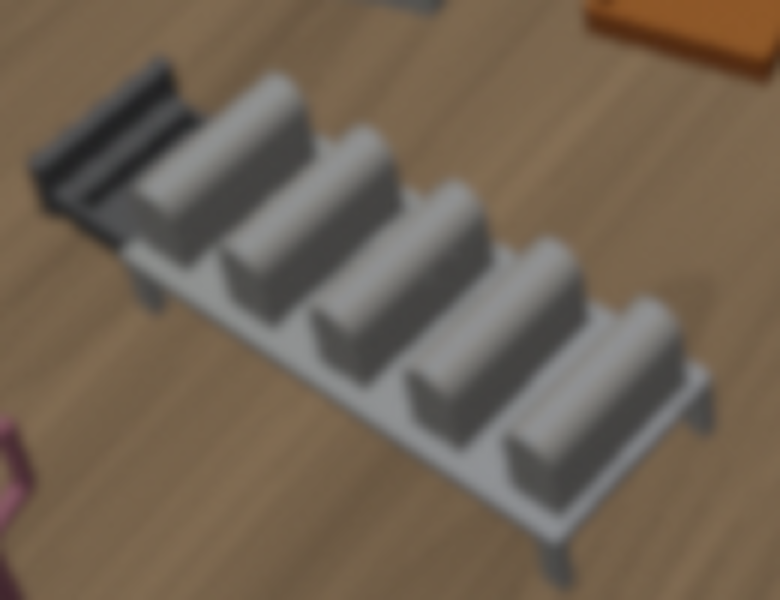

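View pics/tt.png

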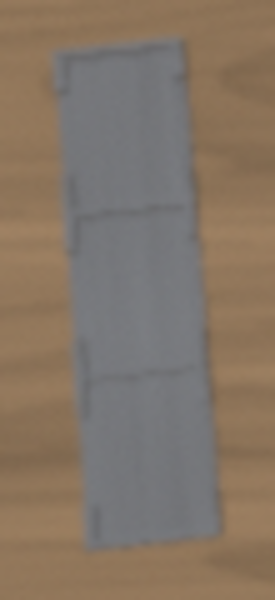

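Run:
```python
from h import *
t=manip.get_image("top"); s=manip.get_image("scene")
def rackpts(x,y,a):
    c,sn=np.cos(a),np.sin(a)
    tr=lambda P:[[x+c*q[0]-sn*q[1],y+sn*q[0]+c*q[1],q[2]] for q in P]
    parts=[tr([[i,j,k] for i in(-.103,.103) for j in(-.04,.04) for k in(.025,.03)])]
    for r in(-.088,-.044,0,.044,.088):
        P=[]
        for j in(-.033,.033):
            P+=[[r-.011,j,.03],[r+.011,j,.03]]+[[r+.011*np.cos(w),j,.055+.011*np.sin(w)] for w in np.linspace(0,np.pi,7)]
        parts.append(tr(P))
    return parts
def rsil(p,v,sh):
    m=np.zeros(sh)
    for q in rackpts(*v): m=np.maximum(m,sil(p,q,sh))
    return m
V=[]
for p,n,i in((t,"t",1),(s,"s",0)):
    reg=cv2.dilate(np.load(f"pics/rack_{n}.npy")[i].astype(np.uint8),np.ones((7,7)))
    h=cv2.cvtColor(p["image"],cv2.COLOR_RGB2HSV)
    m=((h[...,1]<60)&(reg>0)&(h[...,2]>(60 if n=="s" else 95))).astype(np.uint8)
    m=cv2.morphologyEx(m,cv2.MORPH_CLOSE,np.ones((7,7)))
    V.append((p,m.astype(float)))
for vs in([V[0]],[V[1]],V):
    best=None
    v0=np.array([.568,-.311,-.09])
    sim=np.vstack([v0]+[v0+d for d in np.diag([.006,.006,.1])])
    r=minimize(lambda v:sum(np.abs(rsil(p,v,m.shape)-m).sum()/m.sum() for p,m in vs),v0,method="Nelder-Mead",options=dict(initial_simplex=sim,xatol=1e-4,fatol=1e-4)); print(r.x,r.fun)
v=r.x
out=[]
for p,m in V:
    im=p["image"][:,:,::-1].copy(); im=cv2.resize(im,None,fx=6,fy=6,interpolation=cv2.INTER_CUBIC)
    for P in rackpts(*v):
        uv=np.array([(proj(p,q)+.5)*6 for q in P]).astype(int); cv2.polylines(im,[cv2.convexHull(uv)],True,(0,255,0),1)
    cy,cx=(np.argwhere(m>0).mean(0)*6).astype(int); out.append(im[cy-300:cy+300,cx-200 if p is t else cx-390:cx+200 if p is t else cx+390])
cv2.imwrite("pics/o1.png",out[0]);cv2.imwrite("pics/o2.png",out[1])
```

```text
[ 0.56812181 -0.31076104 -0.10232678] 0.18671468587434972
[ 0.57336741 -0.31306875 -0.0977076 ] 0.1368582773727952
[ 0.56970743 -0.31171289 -0.10396836] 0.3437337176209707
```

View pics/o1.png

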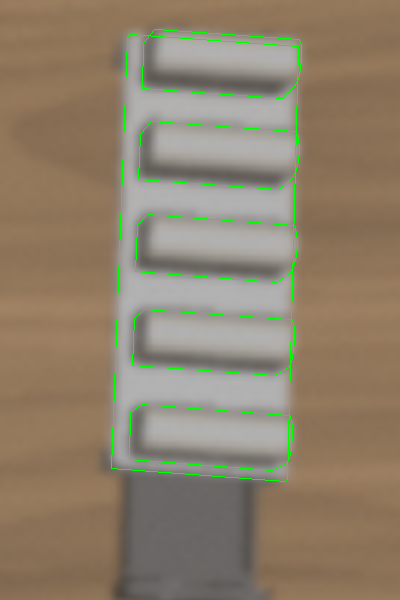

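View pics/o2.png

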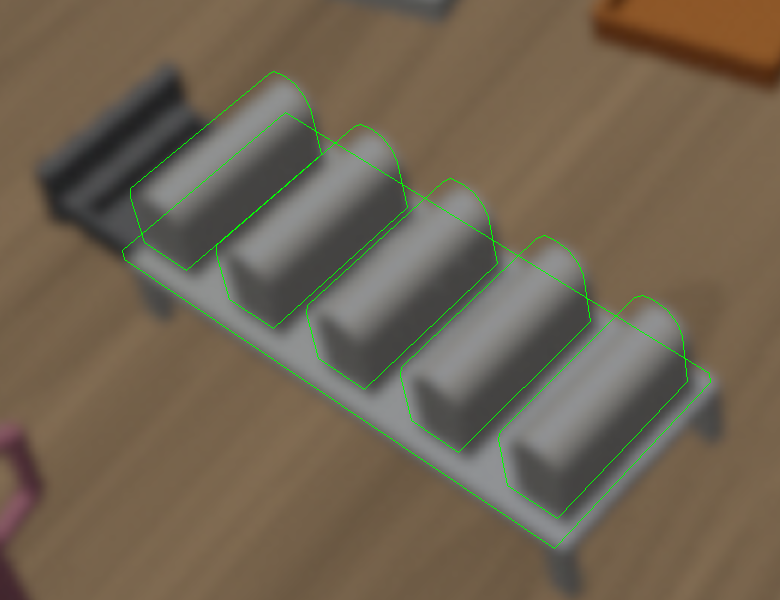

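```bash
cat > g.py <<'E'
import sys
from h import *
from scipy.spatial.transform import Rotation as Ro
def frame():
    st=manip.get_state(); q=st["ee_rot"]; R=Ro.from_quat([q[1],q[2],q[3],q[0]]).as_matrix(); return st,R
def go(x,y,z,jaw=None):
    """jaw: desired world yaw (deg) of tool y, mod 180"""
    st,R=frame(); d=R.T@(np.array([x,y,z])-st["position"])*1000
    cur=np.degrees(np.arctan2(R[1,1],R[0,1])); tu=0
    if jaw is not None: tu=-(((jaw-cur)+90)%180-90)
    print("shift",np.round(d,1),"turn",round(tu,1),"| cur jaw",round(cur,1),"pos",np.round(st["position"],4),"q6",round(st["qpos"][5],2),"xaxis",np.round(R[:,0],3),"w",round(st["width"],4),"t",round(st["clock"],1),"F",np.round(st["contact_force"],1))
if __name__=="__main__":
    a=[float(v) for v in sys.argv[1:]]; go(*a)
E
python3 g.py .38 -.293 .15 84.5; python3 g.py .38 -.293 .014 84.5
```

```text
shift [  81.3 -742.3  449.7] turn -11.7 | cur jaw 72.8 pos [0.1704 0.5492 0.2313] q6 -0.12 xaxis [ 0.  0. -1.] w 0.0852 t 2.1 F [0.6 0.6 0.7]
shift [ 217.3 -742.3  449.7] turn -11.7 | cur jaw 72.8 pos [0.1704 0.5492 0.2313] q6 -0.12 xaxis [ 0.  0. -1.] w 0.0852 t 2.1 F [0.6 0.6 0.7]
```

Emit:
step_arm:
  targets:
    - [[20,-742,450],-12]
    - [[20,-742,450],-12]
    - [[20,-742,450],-12]
    - [[20,-742,450],-12]
    - [[20,-742,450],-12]
    - [[20,-742,450],-12]
    - [[20,-742,450],-12]
    - [[20,-742,450],-12]
    - [[20,-742,450],-12]
    - [[20,-742,450],-12]
    - [[20,-742,450],-12]
    - [[20,-742,450],-12]
    - [[20,-742,450],-12]
    - [[20,-742,450],-12]
    - [[20,-742,450],-12]
    - [[20,-742,450],-12]
    - [[20,-742,450],-12]
    - [[20,-742,450],-12]
    - [[20,-742,450],-12]
    - [[20,-742,450],-12]
  grip: 1

```text
clock: 4.15
position: [0.3798, -0.2917, 0.2109]
ee_rot: [0.706, 0.033, 0.707, -0.032]
contact_force: [1.0, -0.4, 0.4]
width: -0.0003
```

```bash
python3 g.py .38 -.293 .15 84.5
python3 - <<'E'
from h import *
p=manip.get_image("wrist"); cv2.imwrite("pics/w1.png",p["image"][:,:,::-1])
E
```

```text
shift [60.9 -1.4  0.4] turn 0.2 | cur jaw 84.7 pos [ 0.3798 -0.2917  0.2109] q6 -2.28 xaxis [-0.001  0.002 -1.   ] w -0.0003 t 4.2 F [ 1.  -0.4  0.4]
```

View pics/w1.png

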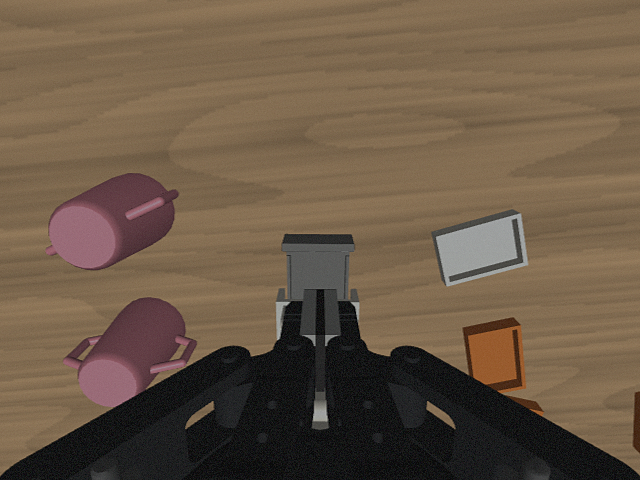

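Run:
```python
from h import *
p=manip.get_image("wrist")
for u,v,z in((283,236,.033),(354,236,.033),(284,250,.003),(353,250,.003),(277,290,.03),(359,290,.03)): print(np.round(ray(p,u,v,z),4))
print(proj(p,[.38,-.293,.0]),p["pose"][:3,3])
```

```text
[ 0.4017 -0.3257  0.033 ]
[ 0.4075 -0.2624  0.033 ]
[ 0.4255 -0.3304  0.003 ]
[ 0.4318 -0.2623  0.003 ]
[ 0.4554 -0.3382  0.03  ]
[ 0.4626 -0.2609  0.03  ]
[317.32149924 201.10481011] [ 0.30248298 -0.28427076  0.35367013]
```

Emit:
step_arm:
  targets:
    - [[50,-1,0],0]
    - [[100,-1,0],0]
    - [[150,-1,0],0]
    - [[180,-1,0],0]
    - [[196,-1,0],0]
    - [[196,-1,0],0]
    - [[196,-1,0],0]

```text
clock: 4.95
position: [0.3806, -0.293, 0.016]
ee_rot: [0.707, 0.032, 0.706, -0.032]
contact_force: [0.5, 0.0, 0.3]
width: -0.0006
```

```bash
python3 g.py .46 -.301 .014 84.5
python3 - <<'E'
from h import *
p=manip.get_image("wrist"); cv2.imwrite("pics/w2.png",p["image"][:,:,::-1])
E
```

```text
shift [ 2.  -0.8 79.8] turn 0.3 | cur jaw 84.8 pos [ 0.3806 -0.293   0.016 ] q6 -2.28 xaxis [ 0. -0. -1.] w -0.0006 t 5.0 F [0.5 0.  0.3]
```

View pics/w2.png

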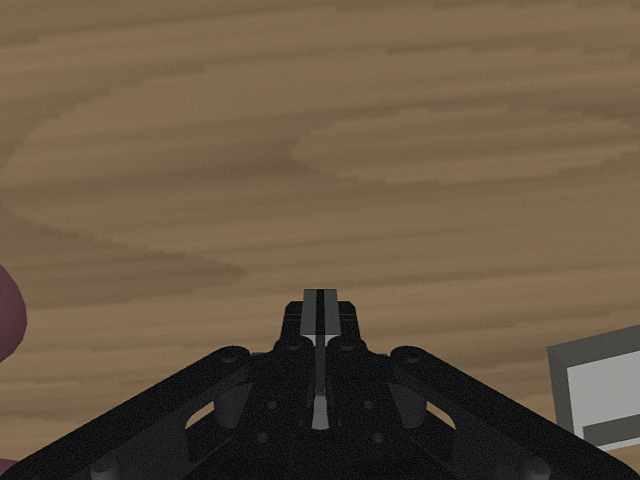

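Emit:
step_arm:
  targets:
    - [[1,0,10],0]
    - [[1,0,20],0]
    - [[1,0,28],0]
    - [[1,0,36],0]
    - [[1,0,44],0]
    - [[1,0,50],0]
    - [[1,0,54],0]
    - [[1,0,58],0]
    - [[1,0,58],0]

```text
clock: 5.9
position: [0.4387, -0.2991, 0.0142]
ee_rot: [0.707, 0.032, 0.706, -0.032]
contact_force: [0.1, -0.8, 0.3]
width: 0.0001
```

Emit:
step_arm:
  targets:
    - [[0,0,4],0]
    - [[0,0,8],0]
    - [[0,0,11],0]
    - [[0,0,14],0]
    - [[0,0,14],0]

```text
clock: 6.4
position: [0.4489, -0.2998, 0.0141]
ee_rot: [0.704, 0.032, 0.709, -0.031]
contact_force: [-9.0, -1.5, 4.3]
width: 0.0
```

Run:
```python
from h import *
t=manip.get_image("scene"); 
cv2.imwrite("pics/s3.png",cv2.resize(t["image"][280:400,150:300,::-1],None,fx=5,fy=5,interpolation=cv2.INTER_CUBIC))
```

View pics/s3.png

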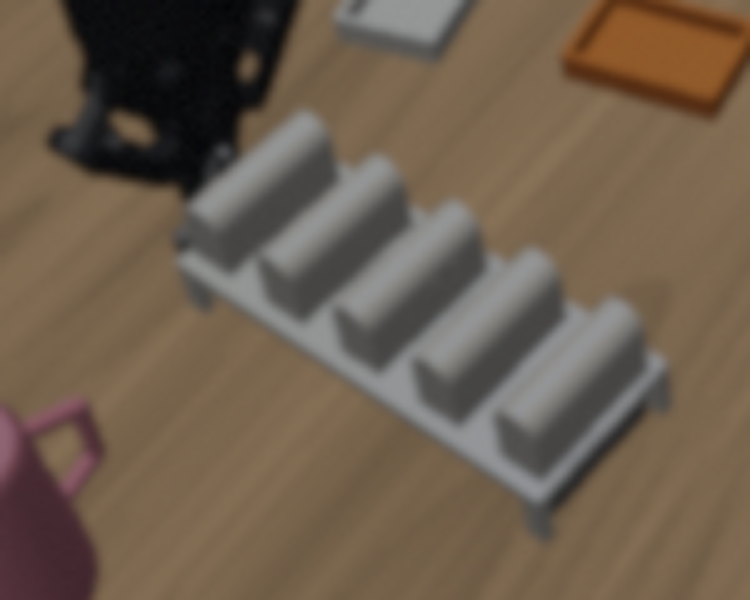

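Emit:
step_arm:
  targets:
    - [[0,0,-15],0]
    - [[0,0,-35],0]
    - [[-50,0,-40],0]
    - [[-100,0,-40],0]
    - [[-150,0,-20],0]
    - [[-200,0,0],0]
    - [[-250,0,40],0]
    - [[-300,20,80],0]
    - [[-320,60,110],0]
    - [[-320,110,140],0]
    - [[-320,160,160],0]
    - [[-320,210,180],0]
    - [[-320,250,190],0]
    - [[-320,280,190],0]
    - [[-320,300,190],0]
    - [[-320,300,190],0]
    - [[-320,300,190],0]
  grip: 0

```text
clock: 8.15
position: [0.6686, -0.0182, 0.3341]
ee_rot: [0.707, 0.032, 0.706, -0.032]
contact_force: [0.4, -0.8, -0.2]
width: 0.0854
```

```bash
python3 g.py .6 0 .3
python3 - <<'E'
from h import *
p=manip.get_image("wrist"); cv2.imwrite("pics/w3.png",p["image"][:,:,::-1])
E
```

```text
shift [ 34.1  12.1 -70. ] turn 0 | cur jaw 84.9 pos [ 0.6686 -0.0182  0.3341] q6 -1.61 xaxis [ 0. -0. -1.] w 0.0854 t 8.2 F [ 0.4 -0.8 -0.2]
```

View pics/w3.png

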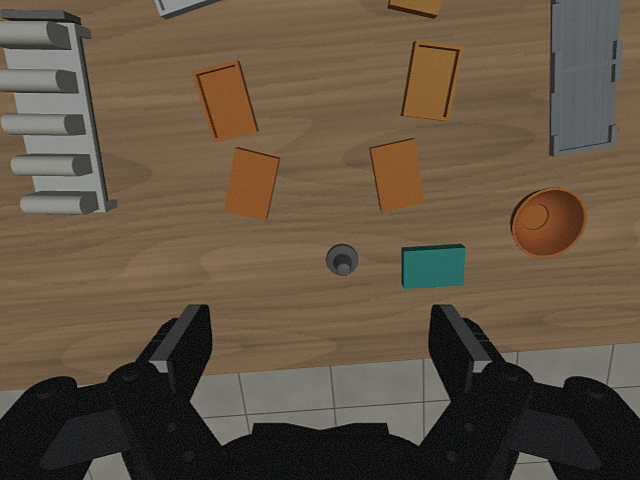

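Run:
```python
from h import *
p=manip.get_image("wrist"); m0=orange(p); m0=((cv2.cvtColor(p["image"],cv2.COLOR_RGB2HSV)[...,1]>140)&(p["image"][...,0]>80)&(p["image"][...,2]<90)).astype(np.uint8)
for n,xy,y in(("D1",(.669,.078),.15),("D3",(.6645,-.1035),-.35),("W1",(.5645,.1205),-.2),("W2",(.5655,-.119),.14)):
    m,a=near(p,m0,[*xy,.016]); x,f=fit([(p,m)],[*xy,y],.08,.054,0,.016); print(n,np.round(x,4),round(f,3),a)
# rack platform & tray points
for u,v,z in((80,27,.03),(107,210,.03),(33,215,.03),(551,155,.010),(616,146,.010),(551,0,.01)): print((u,v),np.round(ray(p,u,v,z),4))
```

```text
D1 [0.6716 0.0781 0.1273] 0.089 2924
D3 [ 0.6673 -0.1047 -0.3399] 0.078 2873
W1 [ 0.5666  0.1205 -0.214 ] 0.107 3381
W2 [ 0.5675 -0.1201  0.1467] 0.079 3321
(80, 27) [ 0.4793 -0.2573  0.03  ]
(107, 210) [ 0.6772 -0.2812  0.03  ]
(33, 215) [ 0.6752 -0.3732  0.03  ]
(551, 155) [0.6627 0.2643 0.01  ]
(616, 146) [0.659  0.3417 0.01  ]
(551, 0) [0.4952 0.2484 0.01  ]
```

```bash
python3 g.py .666 -.104 .03 70.2;python3 g.py .666 -.104 .003 70.2
```

```text
shift [304.3 -83.7   5.3] turn 14.5 | cur jaw 84.7 pos [ 0.6683 -0.0201  0.3343] q6 -1.61 xaxis [ 0.    -0.001 -1.   ] w 0.0852 t 8.2 F [ 0.5 -0.7  0.3]
shift [331.3 -83.6   5.3] turn 14.5 | cur jaw 84.7 pos [ 0.6683 -0.0201  0.3343] q6 -1.61 xaxis [ 0.    -0.001 -1.   ] w 0.0852 t 8.2 F [ 0.5 -0.7  0.3]
```

Emit:
step_arm:
  targets:
    - [[40,-30,2],7]
    - [[80,-60,4],14.5]
    - [[120,-84,5],14.5]
    - [[170,-84,5],14.5]
    - [[220,-84,5],14.5]
    - [[270,-84,5],14.5]
    - [[300,-84,5],14.5]
    - [[315,-84,5],14.5]
    - [[327,-84,5],14.5]
    - [[331,-84,5],14.5]
    - [[331,-84,5],14.5]
    - [[331,-84,5],14.5]

```text
clock: 9.45
position: [0.6671, -0.1034, 0.0051]
ee_rot: [0.698, 0.121, 0.695, -0.121]
contact_force: [0.2, 0.1, 0.3]
width: 0.0853
```

Emit:
step_arm:
  targets:
    - [[0,0,0],0]
    - [[0,0,0],0]
    - [[0,0,0],0]
    - [[0,0,0],0]
    - [[0,0,0],0]
    - [[0,0,0],0]
    - [[0,0,0],0]
    - [[0,0,0],0]
  grip: 1
  grip_force: 30

```text
clock: 10.25
position: [0.6665, -0.1031, 0.0045]
ee_rot: [0.697, 0.121, 0.696, -0.121]
contact_force: [-0.1, -0.3, 6.2]
width: 0.053
```

```bash
python3 g.py .6665 -.104 .003 70.2
python3 - <<'E'
from h import *
p=manip.get_image("wrist"); cv2.imwrite("pics/w4.png",p["image"][:,:,::-1])
E
```

```text
shift [ 1.5 -0.9  0.3] turn 0.1 | cur jaw 70.3 pos [ 0.6665 -0.1031  0.0045] q6 -1.48 xaxis [ 0.002 -0.    -1.   ] w 0.053 t 10.2 F [-0.1 -0.3  6.2]
```

View pics/w4.png

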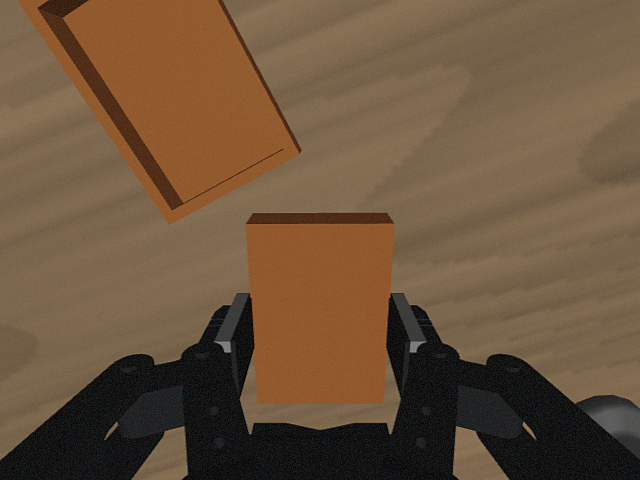

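```bash
python3 g.py .6117 .3005 .13 94.9
```

```text
shift [-125.8  361.4 -187.6] turn -24.6 | cur jaw 70.3 pos [ 0.6665 -0.1031  0.0044] q6 -1.48 xaxis [ 0.002 -0.    -1.   ] w 0.0531 t 10.3 F [-1.   0.6  5.7]
```

Emit:
step_arm:
  targets:
    - [[-40,0,0],0]
    - [[-80,10,-5],-3]
    - [[-126,40,-20],-6]
    - [[-126,80,-40],-10]
    - [[-126,120,-60],-14]
    - [[-126,160,-85],-18]
    - [[-126,200,-105],-24.6]
    - [[-126,240,-125],-24.6]
    - [[-126,280,-145],-24.6]
    - [[-126,320,-166],-24.6]
    - [[-126,350,-182],-24.6]
    - [[-126,361,-188],-24.6]
    - [[-126,361,-188],-24.6]
    - [[-126,361,-188],-24.6]
    - [[-126,361,-188],-24.6]

```text
clock: 11.8
position: [0.6112, 0.2983, 0.1292]
ee_rot: [0.706, -0.03, 0.707, 0.029]
contact_force: [0.3, -0.2, -0.7]
width: 0.0528
```

```bash
python3 g.py .6117 .3005 .0095 94.9
python3 - <<'E'
from h import *
p=manip.get_image("wrist"); cv2.imwrite("pics/w5.png",p["image"][:,:,::-1])
E
```

```text
shift [119.7   2.3   0.8] turn -0.1 | cur jaw 94.8 pos [0.6112 0.2983 0.1292] q6 -1.3 xaxis [-0.    -0.001 -1.   ] w 0.0528 t 11.8 F [ 0.3 -0.2 -0.7]
```

View pics/w5.png

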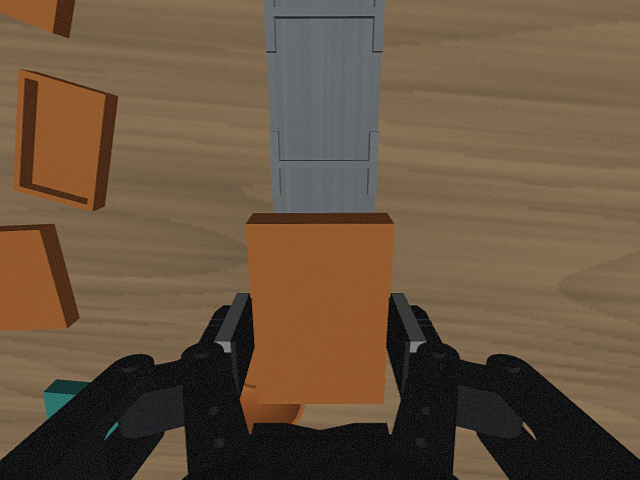

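Run:
```python
from h import *
p=manip.get_image("wrist")
im=p["image"]
cv2.imwrite("pics/w5z.png",cv2.resize(im[0:220,240:410,::-1],None,fx=4,fy=2.7,interpolation=cv2.INTER_CUBIC))
a=[ray(p,u,v,.01) for u,v in((267,20),(383,20),(273,200),(377,200),(276,17),(373,17),(279,161),(370,161))]
print(np.round(a,4)); a=np.array(a)
m0=(a[0]+a[1])/2; m1=(a[2]+a[3])/2; d=m1-m0; print("centre line",m0,m1,"yaw",np.arctan2(d[1],d[0]))
print("dividers mid",(a[4]+a[5])/2,(a[6]+a[7])/2)
```

```text
[[0.4806 0.2547 0.01  ]
 [0.4747 0.3261 0.01  ]
 [0.5936 0.2635 0.01  ]
 [0.5875 0.3371 0.01  ]
 [0.4785 0.2602 0.01  ]
 [0.4735 0.3198 0.01  ]
 [0.5659 0.2664 0.01  ]
 [0.5607 0.3287 0.01  ]]
centre line [0.47762703 0.29041607 0.01      ] [0.59053948 0.3002932  0.01      ] yaw 0.08725387506440692
dividers mid [0.47601768 0.28996636 0.01      ] [0.5633446  0.29756969 0.01      ]
```

View pics/w5z.png

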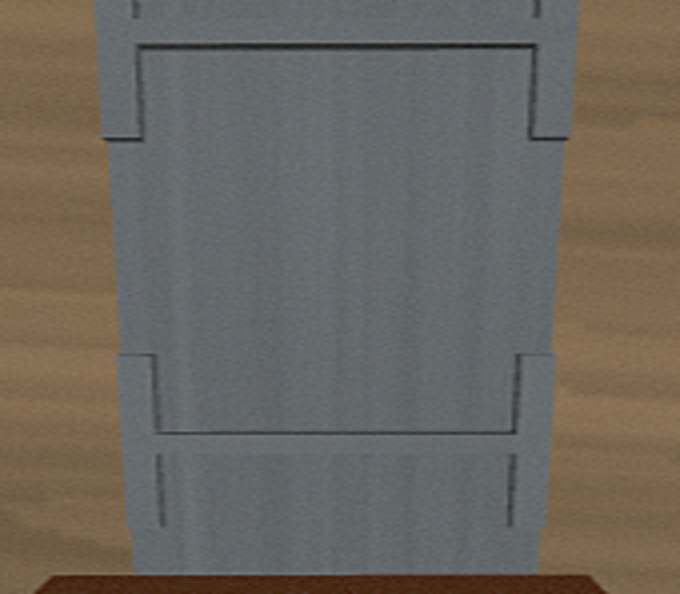

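```bash
python3 - <<'E'
from h import *
from g import frame
p=manip.get_image("wrist"); st,R=frame(); z=st["position"][2]
for dz in(.0115,.015):
  a=np.array([ray(p,u,v,z+dz) for u,v in((247,223),(393,223),(257,403),(384,403))]); c=a.mean(0); print(np.linalg.norm(a[0]-a[1]),np.linalg.norm(a[0]-a[2]), R.T@(c-st["position"])*1000)
E
python3 g.py .6123 .3018 .011 95
```

```text
0.052839082346949486 0.07976118273409417 [-11.50001929   0.0119312   -0.68133557]
0.051426941762478286 0.07762954080918966 [-1.50000660e+01  7.01694945e-03 -2.73882377e+00]
shift [118.4   3.1   1.3] turn -0.2 | cur jaw 94.8 pos [0.6112 0.2987 0.1294] q6 -1.3 xaxis [ 0. -0. -1.] w 0.0532 t 11.9 F [-0.5  0.4  1. ]
```

Emit:
step_arm:
  targets:
    - [[40,3,1],0]
    - [[80,3,1],0]
    - [[100,3,1],0]
    - [[110,3,1],0]
    - [[115,3,1],0]
    - [[118,3,1],0]
    - [[120,3,1],0]
    - [[120,3,1],0]
    - [[120,3,1],0]

```text
clock: 12.85
position: [0.6121, 0.3035, 0.0103]
ee_rot: [0.707, -0.03, 0.706, 0.03]
contact_force: [0.4, 0.5, 0.2]
width: 0.0531
```

```bash
python3 g.py .6123 .3018 .009 95
python3 - <<'E'
from h import *
p=manip.get_image("wrist"); cv2.imwrite("pics/w6.png",p["image"][:,:,::-1])
E
```

```text
shift [ 1.3 -1.7  0.1] turn -0.1 | cur jaw 94.9 pos [0.6121 0.3035 0.0103] q6 -1.3 xaxis [ 0.002  0.001 -1.   ] w 0.0531 t 12.8 F [0.4 0.5 0.2]
```

View pics/w6.png

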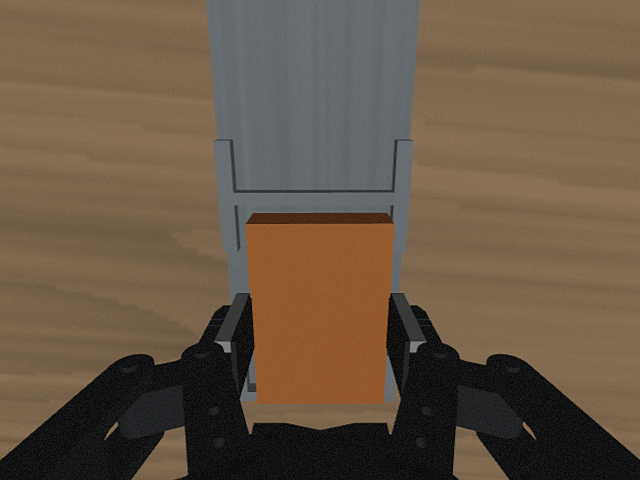

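Emit:
step_arm:
  targets:
    - [[0,-2,0],0]
    - [[1,-2,0],0]
    - [[2,-2,0],0]
    - [[2,-2,0],0]

```text
clock: 13.3
position: [0.6119, 0.3012, 0.0084]
ee_rot: [0.707, -0.03, 0.706, 0.03]
contact_force: [-0.7, -1.4, 5.6]
width: 0.0529
```

Emit:
step_arm:
  targets:
    - [[0,0,0],0]
    - [[0,0,0],0]
    - [[0,0,0],0]
    - [[0,0,0],0]
    - [[0,0,0],0]
    - [[-30,0,0],0]
    - [[-70,0,0],0]
    - [[-120,0,0],0]
    - [[-170,0,0],0]
    - [[-170,0,0],0]
  grip: 0

```text
clock: 14.3
position: [0.6161, 0.3031, 0.1864]
ee_rot: [0.712, -0.028, 0.701, 0.032]
contact_force: [0.9, 0.6, 0.0]
width: 0.0858
```

```bash
python3 g.py .6704 .078 .15 98.6;python3 - <<'E'
from h import *
p=manip.get_image("wrist"); cv2.imwrite("pics/w7.png",p["image"][:,:,::-1])
E
```

```text
shift [  35.9 -229.    34.4] turn -3.7 | cur jaw 94.9 pos [0.6161 0.3031 0.1864] q6 -1.3 xaxis [ 0.015  0.006 -1.   ] w 0.0858 t 14.3 F [0.9 0.6 0. ]
```

View pics/w7.png

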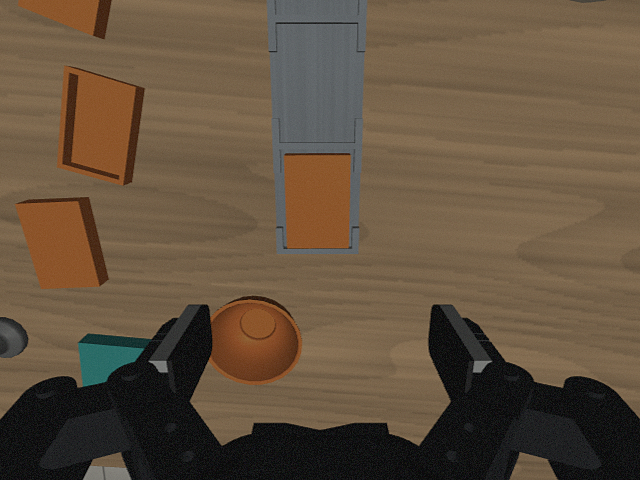

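```bash
python3 g.py .6704 .078 .0065 98.3
```

```text
shift [ 175.6 -228.7   35.3] turn -3.4 | cur jaw 94.9 pos [0.6142 0.3023 0.1824] q6 -1.3 xaxis [ 0.009  0.004 -1.   ] w 0.0854 t 14.3 F [-0.2 -0.4 -0.9]
```

Emit:
step_arm:
  targets:
    - [[0,-45,8],-3.4]
    - [[0,-90,16],-3.4]
    - [[0,-135,24],-3.4]
    - [[0,-180,32],-3.4]
    - [[30,-215,38],-3.4]
    - [[70,-227,39],-3.4]
    - [[110,-227,39],-3.4]
    - [[140,-227,39],-3.4]
    - [[160,-227,39],-3.4]
    - [[168,-227,39],-3.4]
    - [[172,-227,39],-3.4]
    - [[172,-227,39],-3.4]
    - [[172,-227,39],-3.4]

```text
clock: 15.65
position: [0.6707, 0.0786, 0.0064]
ee_rot: [0.706, -0.051, 0.704, 0.051]
contact_force: [-1.2, -0.4, 0.8]
width: 0.0856
```

Emit:
step_arm:
  targets:
    - [[0,0,0],0]
    - [[0,0,0],0]
    - [[0,0,0],0]
    - [[0,0,0],0]
    - [[0,0,0],0]
    - [[0,0,0],0]
    - [[0,0,0],0]
  grip: 1

```text
clock: 16.35
position: [0.6705, 0.0785, 0.0065]
ee_rot: [0.706, -0.051, 0.705, 0.051]
contact_force: [-1.5, 0.4, 5.9]
width: 0.0529
```

```bash
cat > held.py <<'E'
from h import *
from g import frame
import sys
p=manip.get_image("wrist"); cv2.imwrite(f"pics/{sys.argv[1]}.png",p["image"][:,:,::-1])
E
python3 held.py w8; python3 g.py .5192 .2937 .13 95
```

```text
shift [-123.8  234.7 -118.5] turn 3.3 | cur jaw 98.3 pos [0.6705 0.0785 0.0065] q6 -1.7 xaxis [ 0.002  0.    -1.   ] w 0.0528 t 16.4 F [-0.2 -0.7  5.7]
```

View pics/w8.png

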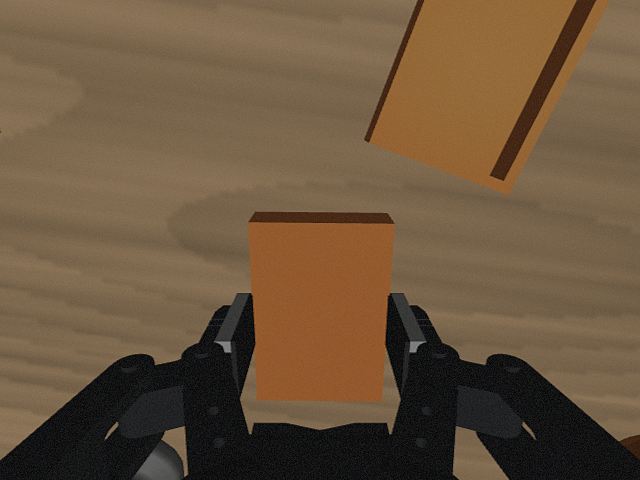

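Emit:
step_arm:
  targets:
    - [[-40,0,0],0]
    - [[-80,10,-5],3.3]
    - [[-124,50,-25],3.3]
    - [[-124,90,-45],3.3]
    - [[-124,135,-68],3.3]
    - [[-124,180,-90],3.3]
    - [[-124,215,-108],3.3]
    - [[-124,235,-118.5],3.3]
    - [[-124,235,-118.5],3.3]
    - [[-124,235,-118.5],3.3]
    - [[-124,235,-118.5],3.3]

```text
clock: 17.5
position: [0.5195, 0.2931, 0.1292]
ee_rot: [0.707, -0.031, 0.706, 0.03]
contact_force: [0.3, 0.5, -1.0]
width: 0.0525
```

```bash
python3 held.py w9; python3 g.py .5192 .2937 .010 95
```

```text
shift [119.2   0.9  -0.4] turn -0.1 | cur jaw 94.9 pos [0.5196 0.2929 0.1292] q6 -1.26 xaxis [ 0. -0. -1.] w 0.0528 t 17.6 F [ 0.2 -0.5 -0.2]
```

View pics/w9.png

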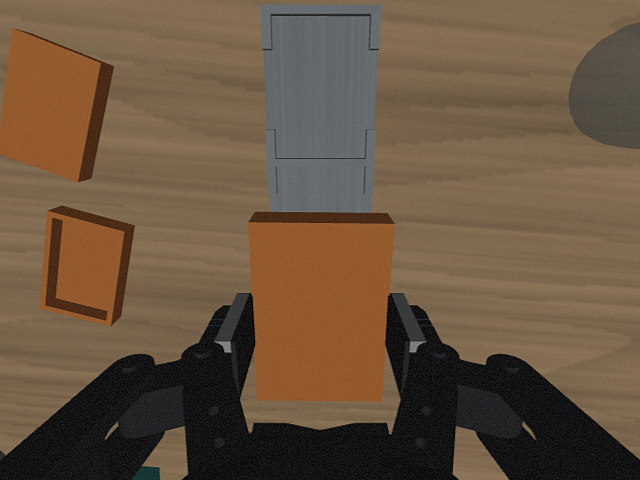

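Emit:
step_arm:
  targets:
    - [[40,0.5,-1],0]
    - [[80,0.5,-1],0]
    - [[100,0.5,-1],0]
    - [[110,0.5,-1],0]
    - [[115,0.5,-1],0]
    - [[118,0.5,-1],0]
    - [[120,0.5,-1],0]
    - [[120,0.5,-1],0]
    - [[120,0.5,-1],0]

```text
clock: 18.45
position: [0.5187, 0.2947, 0.0105]
ee_rot: [0.707, -0.03, 0.706, 0.031]
contact_force: [0.7, -0.0, 2.9]
width: 0.053
```

Emit:
step_arm:
  targets:
    - [[0,0,0],0]
    - [[0,0,0],0]
    - [[0,0,0],0]
    - [[0,0,0],0]
    - [[0,0,0],0]
    - [[-30,0,0],0]
    - [[-70,0,0],0]
    - [[-120,0,0],0]
    - [[-140,0,0],0]
    - [[-140,0,0],0]
    - [[-140,0,0],0]
  grip: 0

```text
clock: 19.55
position: [0.5174, 0.2942, 0.1492]
ee_rot: [0.706, -0.031, 0.706, 0.031]
contact_force: [-1.5, -0.7, -1.2]
width: 0.0854
```

```bash
python3 held.py w10; python3 g.py .4535 .1115 .007 71.3
```

```text
shift [ 141.4 -176.2  -78.5] turn 23.7 | cur jaw 95.0 pos [0.5167 0.294  0.1481] q6 -1.26 xaxis [-0.002 -0.001 -1.   ] w 0.0853 t 19.6 F [-0.5  0.9  0.2]
```

View pics/w10.png

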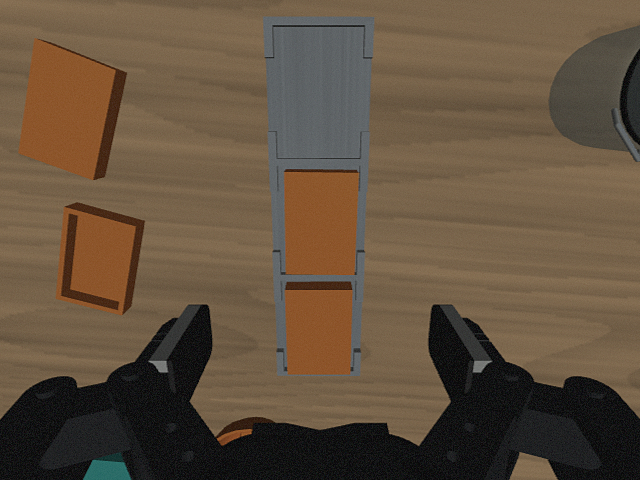

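```bash
python3 - <<'E'
from h import *
p=manip.get_image("wrist"); m0=((cv2.cvtColor(p["image"],cv2.COLOR_RGB2HSV)[...,1]>140)&(p["image"][...,0]>50)&(p["image"][...,2]<90)).astype(np.uint8)
for n,xy,y in(("D2",(.4535,.1115),-.32),("W1",(.5645,.1205),-.2)):
    m,a=near(p,m0,[*xy,.016]); x,f=fit([(p,m)],[*xy,y],.08,.054,0,.016); print(n,np.round(x,4),round(f,3),a)
E
python3 g.py .4535 .1115 .007 71.3
```

```text
D2 [ 0.4538  0.1104 -0.2842] 0.03 10767
W1 [ 0.5664  0.1196 -0.2028] 0.034 7726
shift [ 141.  -176.1  -78.1] turn 23.7 | cur jaw 95.0 pos [0.5165 0.2938 0.1476] q6 -1.26 xaxis [-0.003 -0.001 -1.   ] w 0.0852 t 19.6 F [-0.6 -0.1 -0.3]
```

Emit:
step_arm:
  targets:
    - [[0,-40,-18],5]
    - [[0,-85,-38],11]
    - [[0,-130,-58],17]
    - [[20,-165,-73],21.9]
    - [[60,-177,-78],21.9]
    - [[100,-177,-78],21.9]
    - [[120,-177,-78],21.9]
    - [[132,-177,-78],21.9]
    - [[138,-177,-78],21.9]
    - [[141,-177,-78],21.9]
    - [[141,-177,-78],21.9]
    - [[141,-177,-78],21.9]

```text
clock: 20.85
position: [0.4558, 0.1114, 0.0087]
ee_rot: [0.7, 0.104, 0.699, -0.104]
contact_force: [1.2, -0.1, -0.0]
width: 0.0855
```

Emit:
step_arm:
  targets:
    - [[0,0,0],0]
    - [[0,0,0],0]
    - [[0,0,0],0]
    - [[0,0,0],0]
    - [[0,0,0],0]
    - [[0,0,0],0]
    - [[0,0,0],0]
  grip: 1

```text
clock: 21.55
position: [0.4557, 0.1114, 0.0091]
ee_rot: [0.7, 0.104, 0.699, -0.104]
contact_force: [-1.6, 0.2, 5.5]
width: 0.0527
```

```bash
python3 held.py w11; python3 g.py .4262 .2855 .13 95
```

```text
shift [-120.9  158.1  -78.8] turn -21.9 | cur jaw 73.1 pos [0.4557 0.1114 0.0091] q6 -1.18 xaxis [ 0.001  0.    -1.   ] w 0.0523 t 21.6 F [-1.9 -0.3  6.3]
```

View pics/w11.png

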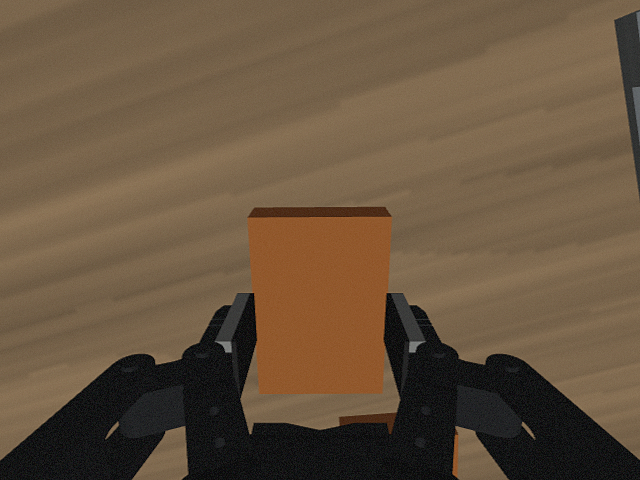

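Emit:
step_arm:
  targets:
    - [[-40,0,0],0]
    - [[-80,10,-5],-3]
    - [[-121,40,-20],-8]
    - [[-121,80,-38],-14]
    - [[-121,120,-58],-21.9]
    - [[-121,150,-71],-21.9]
    - [[-121,158,-76],-21.9]
    - [[-121,158,-76],-21.9]
    - [[-121,158,-76],-21.9]
    - [[-121,158,-76],-21.9]

```text
clock: 22.6
position: [0.4287, 0.2831, 0.1292]
ee_rot: [0.706, -0.03, 0.707, 0.03]
contact_force: [-0.7, 1.0, 0.3]
width: 0.0526
```

```bash
python3 held.py w12; python3 g.py .4287 .2857 .013 95
```

```text
shift [116.2   2.6   0.2] turn -0.1 | cur jaw 94.9 pos [0.4288 0.2832 0.1292] q6 -1.21 xaxis [-0.    -0.001 -1.   ] w 0.0521 t 22.6 F [-0.1  0.3 -0.5]
```

View pics/w12.png

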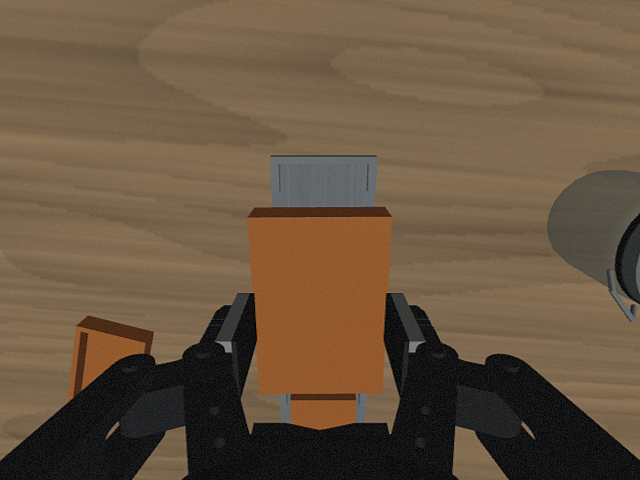

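Emit:
step_arm:
  targets:
    - [[40,2.5,1],0]
    - [[80,2.5,1],0]
    - [[96,2.5,1],0]
    - [[106,2.5,1],0]
    - [[112,2.5,1],0]
    - [[115,2.5,1],0]
    - [[117,2.5,1],0]
    - [[117,2.5,1],0]
    - [[117,2.5,1],0]

```text
clock: 23.55
position: [0.4302, 0.2875, 0.0132]
ee_rot: [0.707, -0.03, 0.706, 0.031]
contact_force: [0.1, 0.3, 1.7]
width: 0.052
```

Emit:
step_arm:
  targets:
    - [[0,0,0],0]
    - [[0,0,0],0]
    - [[0,0,0],0]
    - [[0,0,0],0]
    - [[0,0,0],0]
    - [[-30,0,0],0]
    - [[-70,0,0],0]
    - [[-120,0,0],0]
    - [[-170,0,30],0]
    - [[-220,0,60],0]
    - [[-220,0,80],0]
    - [[-220,0,80],0]
    - [[-220,0,80],0]
  grip: 0

```text
clock: 24.85
position: [0.5089, 0.2938, 0.2318]
ee_rot: [0.706, -0.031, 0.707, 0.03]
contact_force: [0.6, -0.8, -0.9]
width: 0.0856
```

```bash
python3 held.py w13; python3 g.py .5 .1 .15 90
```

```text
shift [  81.3 -192.2  -24.3] turn 5.0 | cur jaw 95.0 pos [0.5079 0.2936 0.2311] q6 -1.25 xaxis [-0.003 -0.001 -1.   ] w 0.0851 t 24.9 F [-0.1 -0.2 -0.8]
```

View pics/w13.png

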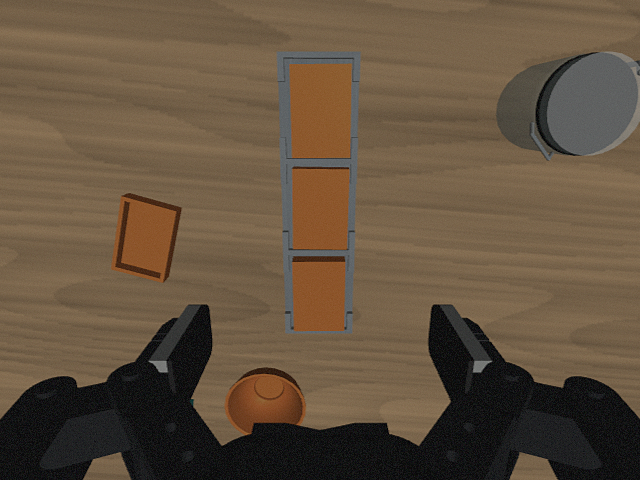

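```bash
python3 g.py .5737 .1186 .0075 78.2
```

```text
shift [ 223.6 -179.9   51.1] turn 16.8 | cur jaw 95.0 pos [0.5079 0.2936 0.2311] q6 -1.25 xaxis [-0.003 -0.001 -1.   ] w 0.0851 t 24.9 F [-0.1 -0.2 -0.8]
```

Emit:
step_arm:
  targets:
    - [[30,-40,10],6]
    - [[60,-80,22],12]
    - [[80,-120,34],16.8]
    - [[110,-160,45],16.8]
    - [[150,-180,51],16.8]
    - [[190,-180,51],16.8]
    - [[208,-180,51],16.8]
    - [[218,-180,51],16.8]
    - [[224,-180,51],16.8]
    - [[224,-180,51],16.8]
    - [[224,-180,51],16.8]

```text
clock: 26.0
position: [0.5761, 0.1196, 0.0093]
ee_rot: [0.704, 0.073, 0.703, -0.073]
contact_force: [-0.4, -0.3, 0.4]
width: 0.0854
```

Emit:
step_arm:
  targets:
    - [[0,0,0],0]
    - [[0,0,0],0]
    - [[0,0,0],0]
    - [[0,0,0],0]
    - [[0,0,0],0]
    - [[0,0,0],0]
    - [[0,0,0],0]
  grip: 1
  grip_force: 20

```text
clock: 26.7
position: [0.5761, 0.1193, 0.0094]
ee_rot: [0.704, 0.073, 0.703, -0.073]
contact_force: [-1.1, 0.9, 6.0]
width: 0.0528
```

```bash
python3 held.py w14; python3 g.py .45 0 .15 84.6
```

```text
shift [-140.9 -142.5  -98.7] turn -6.4 | cur jaw 78.2 pos [0.5761 0.1193 0.0094] q6 -1.28 xaxis [ 0.002  0.    -1.   ] w 0.053 t 26.8 F [-0.9  0.   6.6]
```

View pics/w14.png

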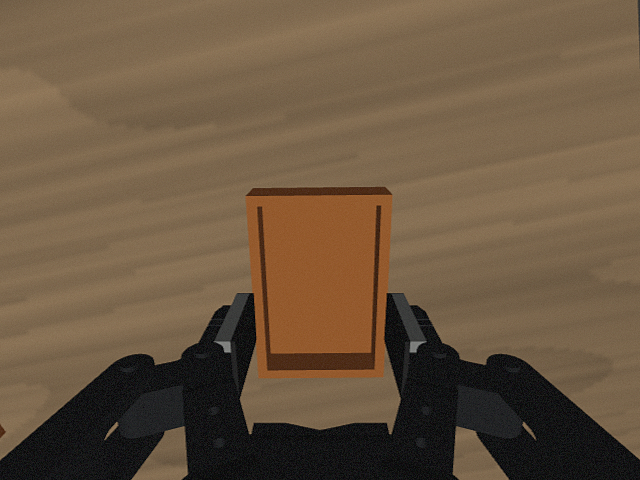

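```bash
python3 - <<'E'
from h import *
from g import frame
p=manip.get_image("wrist"); st,R=frame(); z=st["position"][2]
for dz in(.0066,.0115):
  a=np.array([ray(p,u,v,z+dz) for u,v in((247,196),(392,196),(258,377),(384,377))]); c=a.mean(0); print(np.linalg.norm(a[0]-a[1]),np.linalg.norm(a[0]-a[2]), R.T@(c-st["position"])*1000)
E
python3 - <<'E'
import numpy as np
X=np.array([.571,-.312]);a=-.095
e=np.array([np.cos(a),np.sin(a)])
for n,d in(("tilt",-.114),("s0",-.066),("s1",-.022),("s2",.022),("s3",.066)): print(n,X+d*e)
E
```

```text
0.05321908361188264 0.07936342992797951 [-6.61422211  0.31708783 -9.79177477]
0.051298696019852055 0.07649963491778788 [-11.51784168   0.30822212 -12.24123138]
tilt [ 0.45751404 -0.30118628]
s0 [ 0.5052976  -0.30573943]
s1 [ 0.5490992  -0.30991314]
s2 [ 0.5929008  -0.31408686]
s3 [ 0.6367024  -0.31826057]
```

```bash
python3 g.py .4625 -.3015 .15 84.6
```

```text
shift [-140.9 -435.1  -24.7] turn -6.4 | cur jaw 78.2 pos [0.5761 0.1193 0.0094] q6 -1.28 xaxis [ 0.002  0.    -1.   ] w 0.053 t 26.8 F [-0.6 -0.2  5.2]
```

Emit:
step_arm:
  targets:
    - [[-40,0,0],0]
    - [[-80,0,0],0]
    - [[-120,-20,0],-3]
    - [[-141,-60,-2],-6.4]
    - [[-141,-100,-5],-6.4]
    - [[-141,-140,-8],-6.4]
    - [[-141,-180,-10],-6.4]
    - [[-141,-220,-13],-6.4]
    - [[-141,-260,-15],-6.4]
    - [[-141,-300,-17],-6.4]
    - [[-141,-340,-19],-6.4]
    - [[-141,-380,-22],-6.4]
    - [[-141,-415,-24],-6.4]
    - [[-141,-435,-25],-6.4]
    - [[-141,-435,-25],-6.4]
    - [[-141,-435,-25],-6.4]
    - [[-141,-435,-25],-6.4]

```text
clock: 28.5
position: [0.4618, -0.3003, 0.1491]
ee_rot: [0.706, 0.034, 0.706, -0.033]
contact_force: [0.1, 0.3, -1.2]
width: 0.0524
```

```bash
python3 held.py w15; python3 g.py .4625 -.3015 .082 84.6;  python3 - <<'E'
from h import *
t=manip.get_image("scene"); 
cv2.imwrite("pics/s15.png",cv2.resize(t["image"][220:380,150:310,::-1],None,fx=4,fy=4,interpolation=cv2.INTER_CUBIC)[:600])
E
```

```text
shift [67.2 -1.3  0.7] turn 0.0 | cur jaw 84.6 pos [ 0.462  -0.3002  0.1492] q6 -2.18 xaxis [-0.     0.001 -1.   ] w 0.053 t 28.6 F [-0.3 -0.6  0.4]
```

View pics/w15.png

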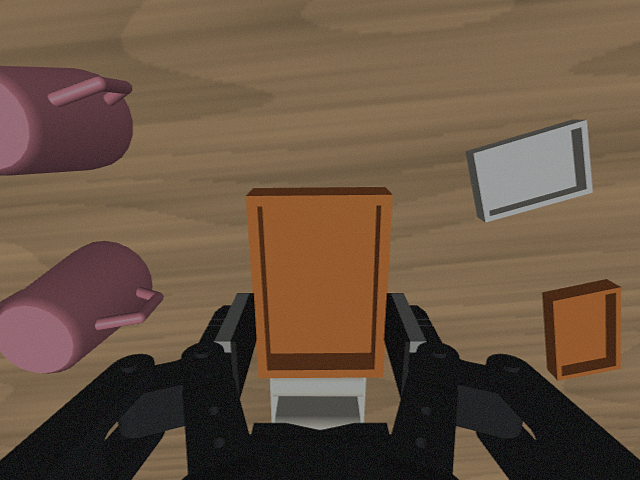

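View pics/s15.png

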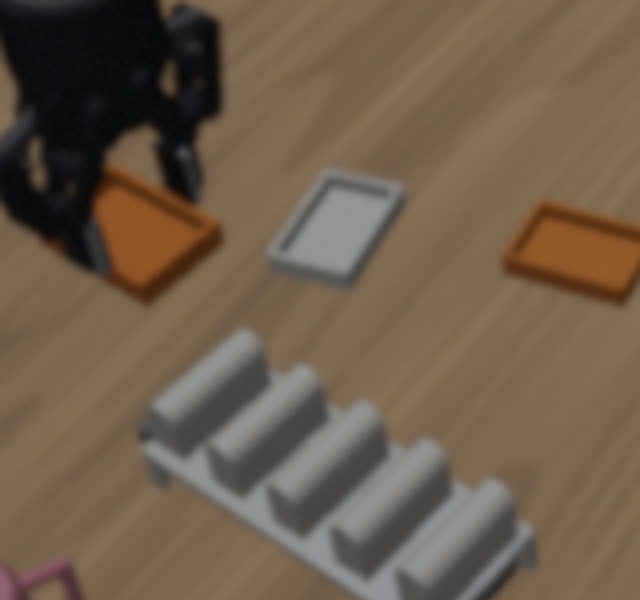

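Run:
```python
from h import *
p=manip.get_image("wrist")
for u,v,z in((271,386,.066),(365,386,.066),(272,395,.06),(364,395,.06),(275,422,.03),(360,422,.03)): print(np.round(ray(p,u,v,z),4))
X=np.array([.571,-.312]);a=-.095
for d in(-.088,-.044): 
  for s in(-.033,.033): print(d,s,np.round(proj(p,[X[0]+d*np.cos(a)-s*np.sin(a),X[1]+d*np.sin(a)+s*np.cos(a),.066])))
```

```text
[ 0.567  -0.3454  0.066 ]
[ 0.5734 -0.2777  0.066 ]
[ 0.5799 -0.3471  0.06  ]
[ 0.5864 -0.2785  0.06  ]
[ 0.6337 -0.3553  0.03  ]
[ 0.6407 -0.2817  0.03  ]
-0.088 -0.033 [267. 275.]
-0.088 0.033 [368. 275.]
-0.044 -0.033 [270. 334.]
-0.044 0.033 [365. 334.]
```

Emit:
step_arm:
  targets:
    - [[40,-1.3,0.5],0]
    - [[60,-1.3,0.5],0]
    - [[67,-1.3,0.5],0]
    - [[70,-1.3,0.5],0]
    - [[73,-1.3,0.5],0]
    - [[76,-1.3,0.5],0]
    - [[80,-1.3,0.5],0]
    - [[82,-1.3,-2],0]
    - [[84,-1.3,-4],0]
    - [[84,-1.3,-4.5],0]

```text
clock: 29.65
position: [0.4596, -0.3034, 0.0678]
ee_rot: [0.709, 0.033, 0.704, -0.035]
contact_force: [1.9, 1.8, 7.1]
width: 0.0529
```

```bash
cat > look.py <<'E'
from h import *
import sys
n=sys.argv[1]; x0,y0,w,hh,f=[int(v) for v in sys.argv[2:7]] if len(sys.argv)>2 else (150,220,160,150,4)
p=manip.get_image("wrist"); cv2.imwrite(f"pics/{n}w.png",p["image"][:,:,::-1])
t=manip.get_image("scene"); cv2.imwrite(f"pics/{n}s.png",cv2.resize(t["image"][y0:y0+hh,x0:x0+w,::-1],None,fx=f,fy=f,interpolation=cv2.INTER_CUBIC))
E
python3 look.py a1; python3 g.py .4585 -.3013 .05 84.6
```

```text
shift [17.7  2.  -1.4] turn -0.1 | cur jaw 84.5 pos [ 0.4596 -0.3034  0.0677] q6 -2.19 xaxis [ 0.006 -0.003 -1.   ] w 0.0526 t 29.8 F [1.7 1.2 5.5]
```

View pics/a1s.png

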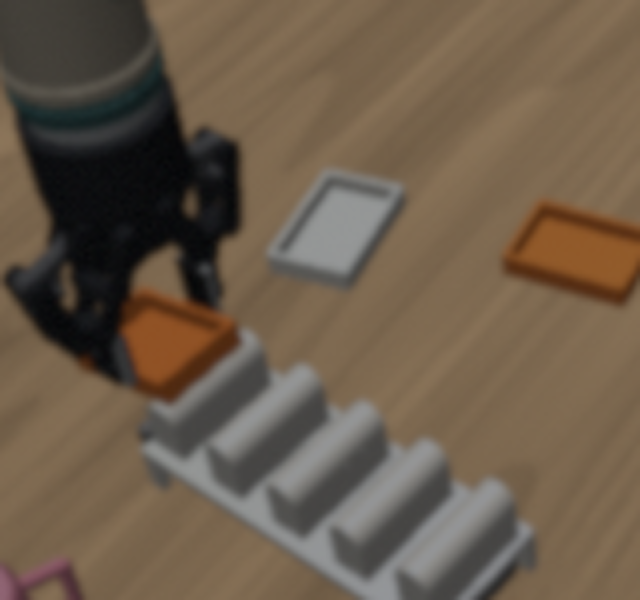

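View pics/a1w.png

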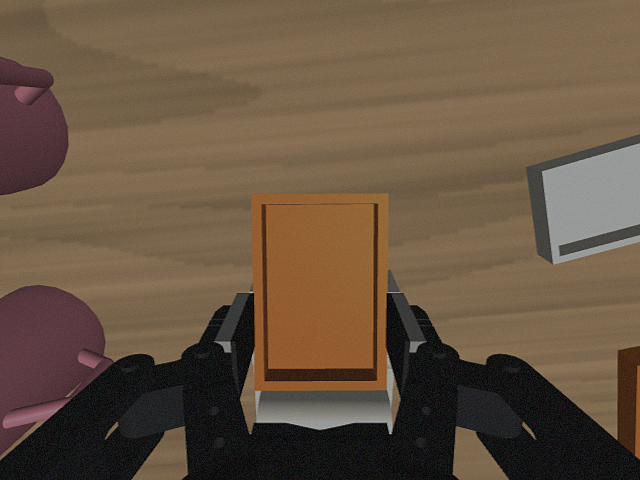

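Emit:
step_arm:
  targets:
    - [[3,0,0],0]
    - [[6,0,0],0]
    - [[9,0,0],0]
    - [[12,0,0],0]
    - [[15,0,0],0]
    - [[18,0,0],0]
    - [[18,0,0],0]

```text
clock: 30.45
position: [0.4574, -0.3032, 0.0507]
ee_rot: [0.707, 0.032, 0.706, -0.034]
contact_force: [-6.5, 2.7, 16.7]
width: 0.0528
```

```bash
python3 look.py a2; python3 g.py .4585 -.3013 .05 84.6
```

```text
shift [0.7 2.  0.9] turn -0.0 | cur jaw 84.6 pos [ 0.4574 -0.3032  0.0507] q6 -2.19 xaxis [ 0.002 -0.003 -1.   ] w 0.0528 t 30.6 F [-5.4  2.3 17.4]
```

View pics/a2s.png

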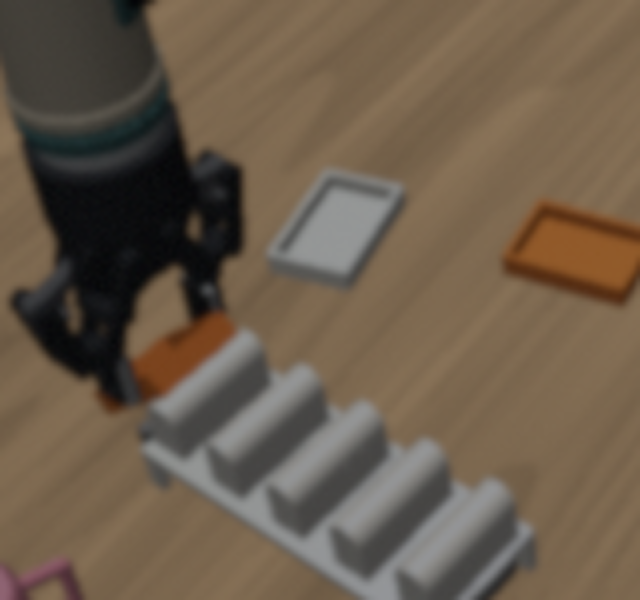

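View pics/a2w.png

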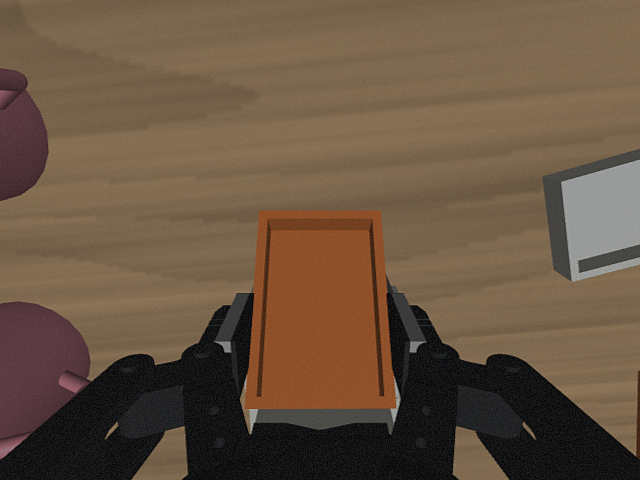

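```bash
cat > ang.py <<'E'
from h import *
from g import frame
import sys
# args: uL vF uR  uL vR uR  (front rim edge, rear rim edge)
a=[float(v) for v in sys.argv[1:7]]
p=manip.get_image("wrist"); st,R=frame()
def pt(u1,v,u2):
    zc=p["fx"]*.054/(u2-u1); u=(u1+u2)/2
    c=np.array([(u-p["cx"])/p["fx"]*zc,(v-p["cy"])/p["fy"]*zc,zc,1]); return (p["pose"]@c)[:3]
F=pt(*a[:3]);B=pt(*a[3:]); d=B-F
print("F",np.round(F,4),"B",np.round(B,4),"len",round(np.linalg.norm(d),4),"angle deg",round(np.degrees(np.arctan2(d[2],np.hypot(d[0],d[1]))),1)); print("tool F,B",np.round(R.T@(F-st["position"])*1000,1),np.round(R.T@(B-st["position"])*1000,1))
E
python3 ang.py 260 211 383 248 408 393
```

```text
F [ 0.42   -0.2989  0.0327] B [ 0.4834 -0.3053  0.0795] len 0.0791 angle deg 36.3
tool F,B [ 17.9   0.8 -37.7] [-28.8   0.3  26.2]
```

Emit:
step_arm:
  targets:
    - [[2,0,0],0]
    - [[4,0,0],0]
    - [[6,0,0],0]
    - [[8,0,0],0]
    - [[8,0,0],0]

```text
clock: 31.1
position: [0.4564, -0.3035, 0.0435]
ee_rot: [0.706, 0.032, 0.706, -0.034]
contact_force: [-10.1, 1.6, 24.1]
width: 0.0531
```

```bash
python3 look.py a3; python3 g.py .4585 -.3013 .05 84.6
```

```text
shift [-6.5  2.4  1.9] turn 0.0 | cur jaw 84.6 pos [ 0.4564 -0.3035  0.0435] q6 -2.19 xaxis [ 0.    -0.003 -1.   ] w 0.053 t 31.2 F [-10.3   1.9  24.5]
```

View pics/a3w.png

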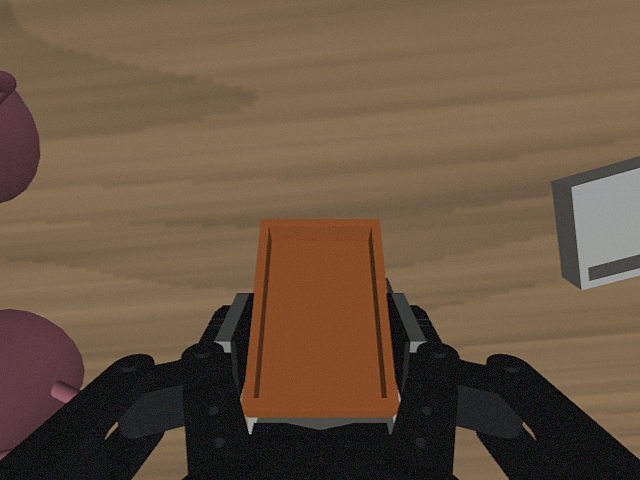

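```bash
python3 ang.py 262 219.5 380 244 417 397
```

```text
F [ 0.4243 -0.3     0.02  ] B [ 0.48   -0.3053  0.0792] len 0.0815 angle deg 46.6
tool F,B [ 23.6   0.6 -32.3] [-35.7   0.3  23.7]
```

View pics/a3s.png

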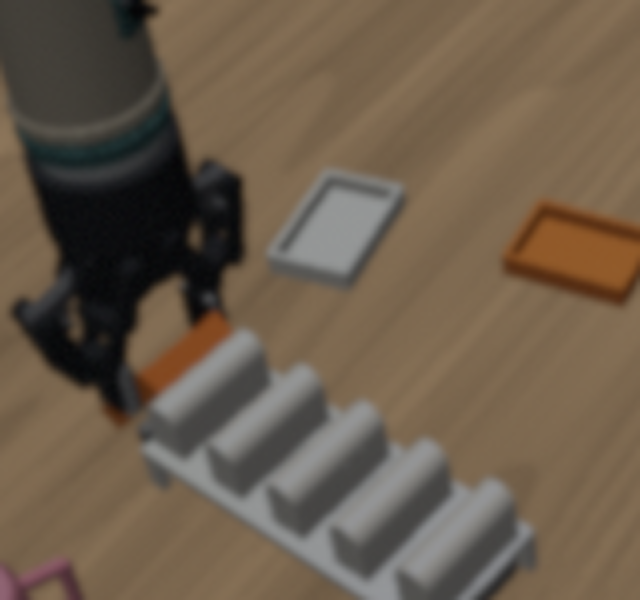

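Emit:
step_arm:
  targets:
    - [[0,0,1.5],0]
    - [[1,0,3],0]
    - [[2,0,4.5],0]
    - [[3,0,6],0]
    - [[3,0,6],0]

```text
clock: 31.75
position: [0.4576, -0.3036, 0.0408]
ee_rot: [0.703, 0.032, 0.71, -0.033]
contact_force: [-22.1, -0.4, 33.7]
width: 0.0534
```

```bash
python3 look.py a4; python3 g.py .4585 -.3013 .05 84.6
```

```text
shift [-9.3  2.4  0.6] turn 0.1 | cur jaw 84.7 pos [ 0.4576 -0.3036  0.0408] q6 -2.18 xaxis [-0.009 -0.002 -1.   ] w 0.0532 t 31.9 F [-21.3  -0.3  32.9]
```

View pics/a4w.png

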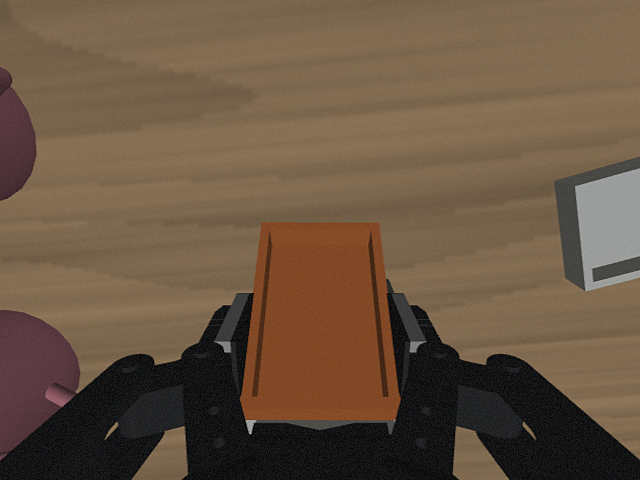

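Emit:
step_arm:
  targets:
    - [[0,0,-4],0]
    - [[0,0,-10],0]
    - [[-5,0,-25],0]
    - [[-25,0,-30],0]
    - [[-60,0,-30],0]
    - [[-90,0,-30],0]
    - [[-90,0,-30],0]
    - [[-90,0,-30],0]

```text
clock: 32.65
position: [0.433, -0.3001, 0.1267]
ee_rot: [0.707, 0.033, 0.706, -0.034]
contact_force: [0.8, -0.4, -0.8]
width: 0.0531
```

```bash
python3 look.py a5; python3 g.py .4585 -.3013 .05 84.6
```

```text
shift [75.1  0.3 26.5] turn -0.0 | cur jaw 84.6 pos [ 0.4323 -0.2992  0.1251] q6 -2.21 xaxis [-0.002  0.002 -1.   ] w 0.053 t 32.8 F [ 0.4  0.1 -0.4]
```

View pics/a5w.png

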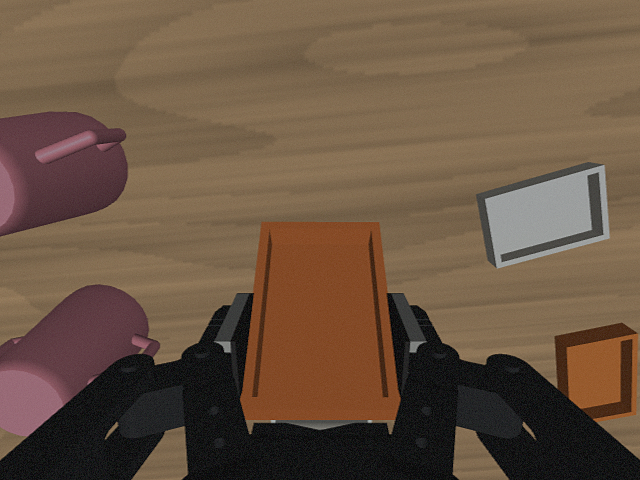

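View pics/a5s.png

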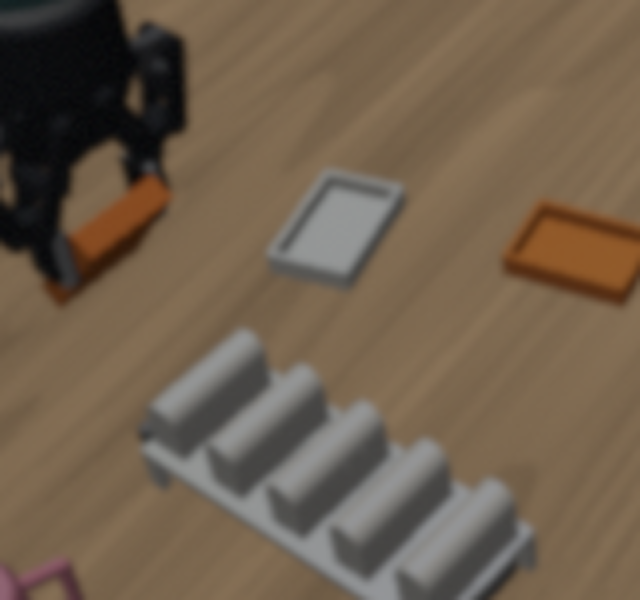

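```bash
python3 ang.py 262 222.5 380 242 420 399
```

```text
F [ 0.4014 -0.2956  0.102 ] B [ 0.4544 -0.3011  0.1638] len 0.0815 angle deg 49.2
tool F,B [ 22.9   0.6 -31. ] [-39.    0.3  22.1]
```

```bash
python3 g.py .6586 -.3204 .14 84.6;python3 g.py .6586 -.3204 .082 84.6
```

```text
shift [-15.7   0.4 227.3] turn -0.0 | cur jaw 84.6 pos [ 0.4323 -0.2992  0.1249] q6 -2.21 xaxis [-0.002  0.002 -1.   ] w 0.0529 t 32.8 F [ 0.  -0.6  0.2]
shift [4.230e+01 2.000e-01 2.274e+02] turn -0.0 | cur jaw 84.6 pos [ 0.4323 -0.2992  0.1249] q6 -2.21 xaxis [-0.002  0.002 -1.   ] w 0.0529 t 32.8 F [ 0.  -0.6  0.2]
```

Emit:
step_arm:
  targets:
    - [[-16,0,20],0]
    - [[-16,0,50],0]
    - [[-16,0,90],0]
    - [[-16,0,130],0]
    - [[-16,0,170],0]
    - [[-16,0,200],0]
    - [[-16,0,220],0]
    - [[-16,0,227],0]
    - [[-16,0,227],0]
    - [[-16,0,227],0]
    - [[-16,0,227],0]

```text
clock: 33.9
position: [0.6579, -0.3215, 0.1422]
ee_rot: [0.706, 0.034, 0.707, -0.034]
contact_force: [-0.8, 0.2, -0.3]
width: 0.0528
```

```bash
python3 look.py a6; python3 g.py .6586 -.3204 .082 84.6
```

```text
shift [60.7  1.2  0.2] turn -0.1 | cur jaw 84.5 pos [ 0.6583 -0.3216  0.1427] q6 -2.02 xaxis [-0.  0. -1.] w 0.053 t 34.0 F [-0.1 -0.2  0.2]
```

View pics/a6w.png

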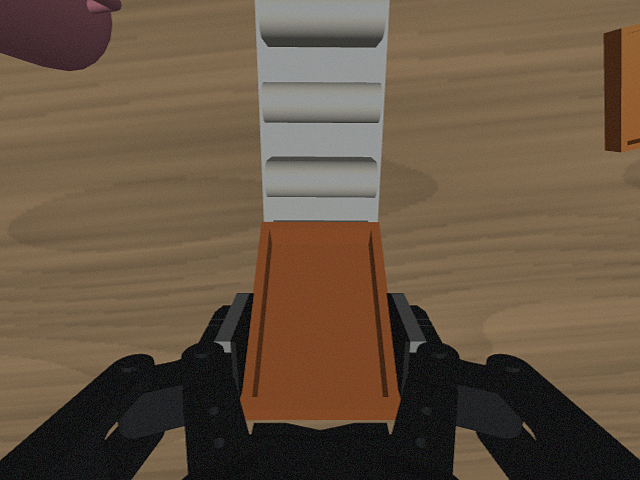

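```bash
cat > rk.py <<'E'
from h import *
import sys
p=manip.get_image("wrist"); im=cv2.resize(p["image"][:,:,::-1],None,fx=1.25,fy=1.25)
def dr(X,Y,a,col):
    for r in(-.088,-.044,0,.044,.088):
        Q=[(r-.011,-.033,.055),(r-.011,.033,.055),(r+.011,.033,.055),(r+.011,-.033,.055)]
        for Q in(Q,[(q[0],q[1],.03) for q in Q],[(r,-.033,.066),(r,.033,.066)]):
            P=np.array([proj(p,[X+np.cos(a)*x-np.sin(a)*y,Y+np.sin(a)*x+np.cos(a)*y,z])*1.25 for x,y,z in Q]).astype(int); cv2.polylines(im,[P],True,col,1)
dr(.571,-.312,-.095,(0,255,0))
cv2.imwrite("pics/%s.png"%sys.argv[1],im)
E
python3 rk.py rk1
```

```text
(no output)
```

View pics/rk1.png

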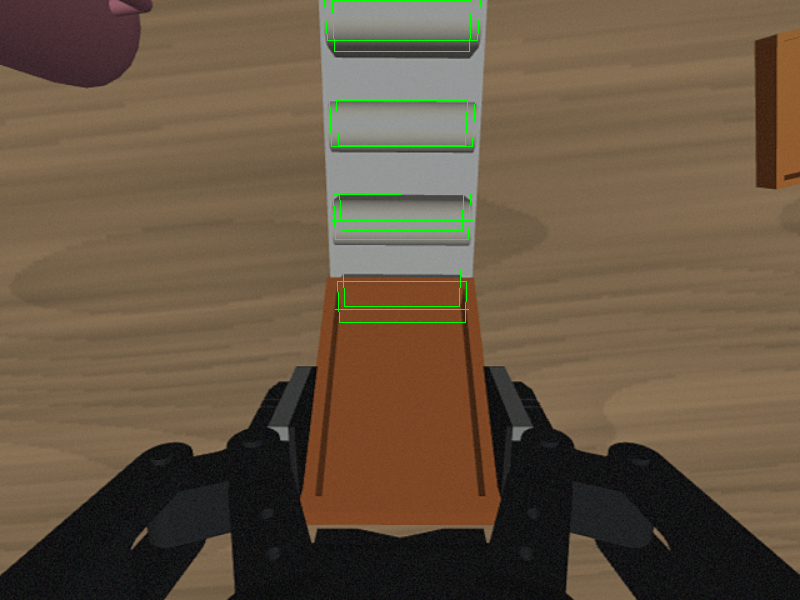

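Emit:
step_arm:
  targets:
    - [[20,0.5,2],0]
    - [[40,0.5,2],0]
    - [[50,0.5,2],0]
    - [[56,0.5,2],0]
    - [[60,0.5,2],0]
    - [[60,0.5,2],0]

```text
clock: 34.65
position: [0.6614, -0.3214, 0.0823]
ee_rot: [0.706, 0.034, 0.706, -0.034]
contact_force: [-0.4, 0.1, -0.1]
width: 0.053
```

```bash
python3 look.py a7 170 250 150 150 4; python3 g.py .6606 -.3206 .082 84.6
```

```text
shift [ 1.1  0.8 -1.3] turn -0.0 | cur jaw 84.6 pos [ 0.6618 -0.3215  0.0831] q6 -2.02 xaxis [ 0.001 -0.001 -1.   ] w 0.0529 t 34.8 F [-0.6 -0.6 -0.1]
```

View pics/a7w.png

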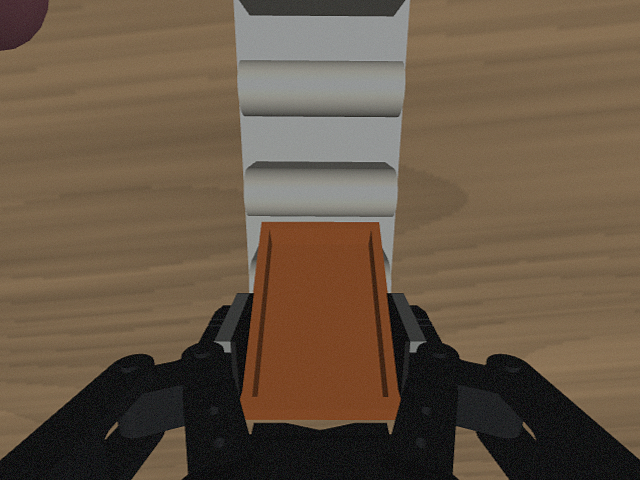

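View pics/a7s.png

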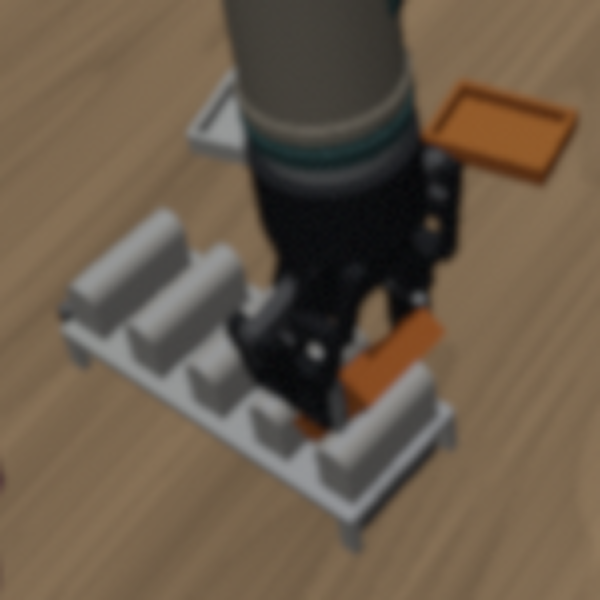

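Run:
```python
from h import *
p=manip.get_image("wrist")
for d in(-.088,-.044,0,.044,.088):
    a=-.095; print(d,np.round(proj(p,[.573+d*np.cos(a),-.312+d*np.sin(a),.066])))
```

```text
-0.088 [ 323. -208.]
-0.044 [323. -47.]
0 [322.  84.]
0.044 [322. 194.]
0.088 [322. 287.]
```

Emit:
step_arm:
  targets:
    - [[3,0,-2],0]
    - [[4,0,-5],0]
    - [[4,0,-8],0]
    - [[5,0,-11],0]
    - [[5,0,-14],0]
    - [[5,0,-14],0]

```text
clock: 35.4
position: [0.656, -0.3211, 0.081]
ee_rot: [0.713, 0.033, 0.699, -0.035]
contact_force: [12.7, 1.0, 1.9]
width: 0.053
```

```bash
python3 look.py a8 170 250 150 150 4; python3 g.py .6606 -.3206 .082 84.6
```

```text
shift [-0.9  0.9  4.5] turn -0.1 | cur jaw 84.5 pos [ 0.6561 -0.3211  0.081 ] q6 -2.03 xaxis [ 0.02  -0.005 -1.   ] w 0.0531 t 35.5 F [13.4  1.1  1.8]
```

View pics/a8w.png

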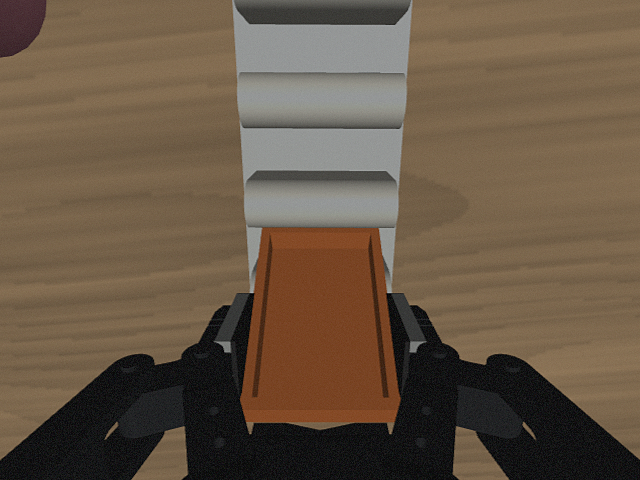

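View pics/a8s.png

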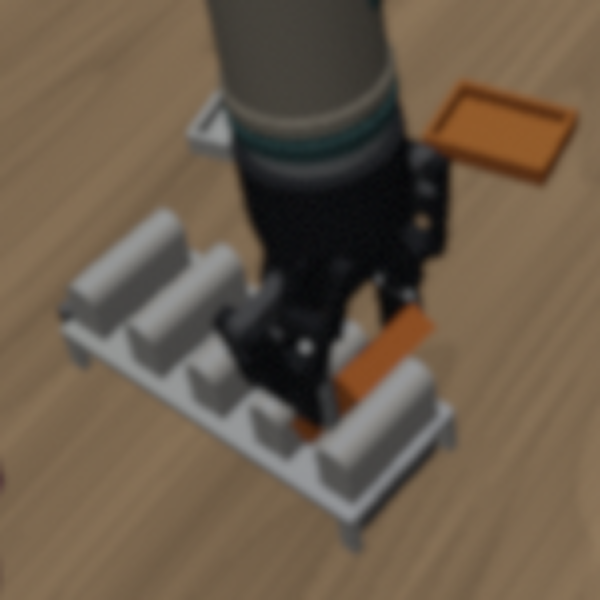

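Emit:
step_arm:
  targets:
    - [[0,0,-3],0]
    - [[1,0,-6],0]
    - [[1,0,-9],0]
    - [[1,0,-12],0]
    - [[1,0,-12],0]

```text
clock: 36.0
position: [0.6469, -0.3214, 0.0827]
ee_rot: [0.716, 0.031, 0.697, -0.037]
contact_force: [15.6, 0.3, 6.8]
width: 0.0529
```

```bash
python3 look.py a9 170 250 150 150 4; python3 g.py .6606 -.3206 .082 84.6
```

```text
shift [ 0.9  2.1 13.5] turn -0.1 | cur jaw 84.5 pos [ 0.6469 -0.3214  0.0825] q6 -2.04 xaxis [ 0.027 -0.008 -1.   ] w 0.0528 t 36.1 F [15.7  0.2  7.6]
```

View pics/a9w.png

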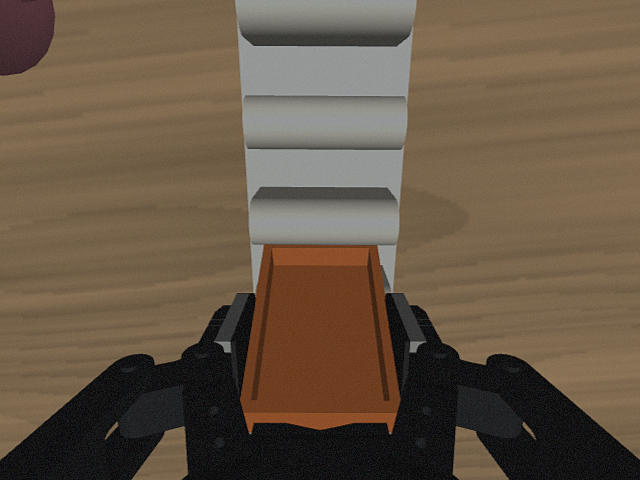

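```bash
python3 ang.py 264 245 378 241 413 400
```

```text
F [ 0.6286 -0.3191  0.0563] B [ 0.6644 -0.3226  0.1223] len 0.0752 angle deg 61.4
tool F,B [ 25.7   0.6 -19.2] [-39.3   0.3  18.6]
```

Emit:
step_arm:
  targets:
    - [[0,0,-3],0]
    - [[1,0,-6],0]
    - [[2,0,-9],0]
    - [[2,0,-11],0]
    - [[2,0,-11],0]

```text
clock: 36.65
position: [0.6327, -0.3207, 0.0789]
ee_rot: [0.713, 0.031, 0.699, -0.036]
contact_force: [11.0, -2.2, 5.5]
width: 0.0533
```

```bash
python3 look.py a10 170 250 150 150 4; python3 g.py .6606 -.3206 .082 84.6
```

```text
shift [-2.5  2.7 27.8] turn -0.1 | cur jaw 84.5 pos [ 0.6327 -0.3207  0.0789] q6 -2.05 xaxis [ 0.02  -0.008 -1.   ] w 0.0529 t 36.8 F [10.4 -1.7  5.7]
```

View pics/a10w.png

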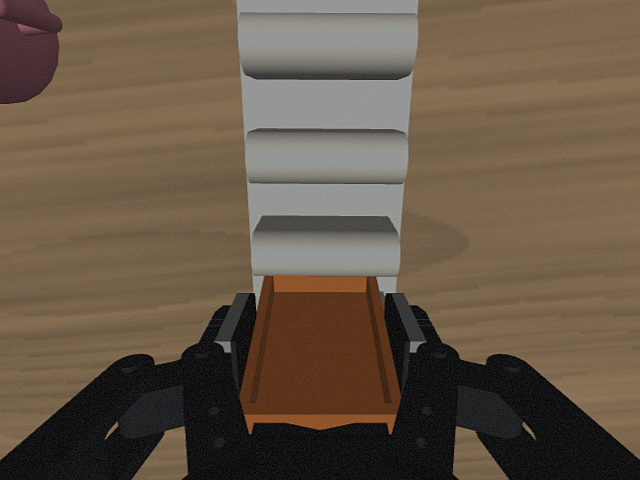

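View pics/a10s.png

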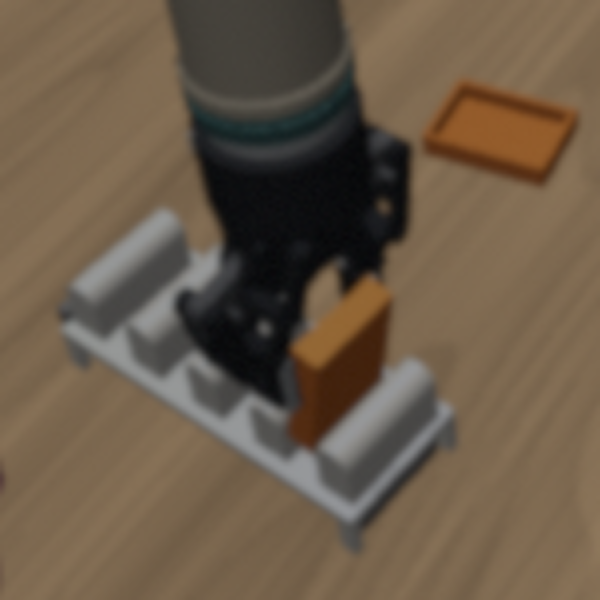

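Emit:
step_arm:
  targets:
    - [[2,0,-2],0]
    - [[4,0,-3],0]
    - [[6,0,-3],0]
    - [[8,0,-3],0]
    - [[8,0,-3],0]

```text
clock: 37.25
position: [0.6315, -0.3208, 0.0714]
ee_rot: [0.715, 0.031, 0.698, -0.037]
contact_force: [12.8, -1.1, 5.1]
width: 0.0528
```

```bash
python3 look.py a11 170 250 150 150 4; python3 g.py .6606 -.3206 .082 84.6
```

```text
shift [-9.9  2.9 29.2] turn -0.1 | cur jaw 84.5 pos [ 0.6315 -0.3208  0.0714] q6 -2.05 xaxis [ 0.023 -0.009 -1.   ] w 0.0532 t 37.4 F [12.7 -1.4  5.6]
```

View pics/a11s.png

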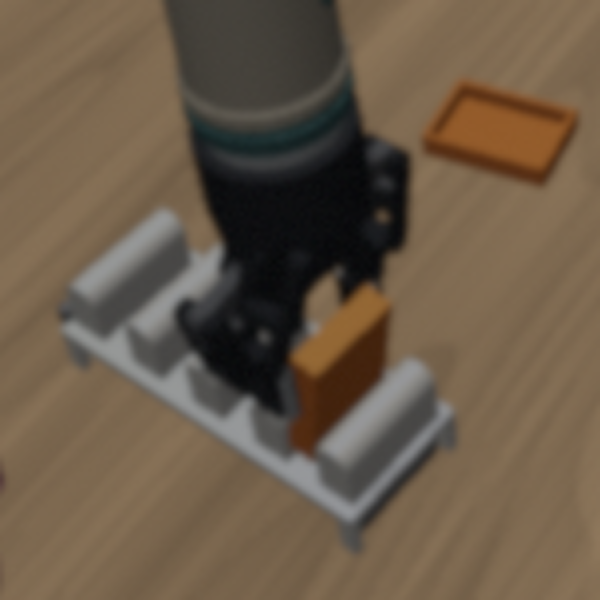

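View pics/a11w.png

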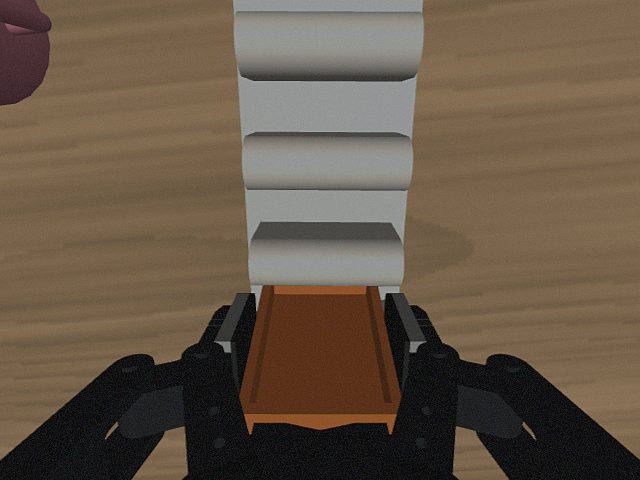

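Emit:
step_arm:
  targets:
    - [[1,0,3],0]
    - [[1,0,7],0]
    - [[1,0,7],0]

```text
clock: 37.65
position: [0.6326, -0.3197, 0.0675]
ee_rot: [0.71, 0.032, 0.703, -0.035]
contact_force: [6.1, -1.7, 3.2]
width: 0.0532
```

Emit:
step_arm:
  targets:
    - [[0,0,0],0]
    - [[0,0,0],0]
    - [[0,0,0],0]
    - [[0,0,0],0]
    - [[0,0,0],0]
    - [[0,0,0],0]
  grip: 0

```text
clock: 38.25
position: [0.6282, -0.3181, 0.0651]
ee_rot: [0.706, 0.034, 0.706, -0.033]
contact_force: [0.9, -0.1, -0.1]
width: 0.0855
```

```bash
python3 look.py a12 170 250 150 150 4; python3 g.py .6606 -.3206 .082 84.6
```

```text
shift [-16.8   0.6  32.3] turn -0.0 | cur jaw 84.6 pos [ 0.6284 -0.3181  0.0652] q6 -2.04 xaxis [-0.  0. -1.] w 0.0854 t 38.4 F [ 0.8 -1.2 -0. ]
```

View pics/a12s.png

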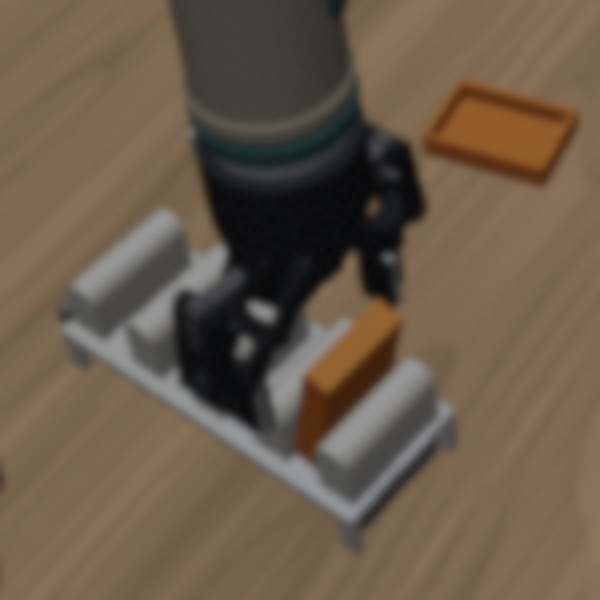

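View pics/a12w.png

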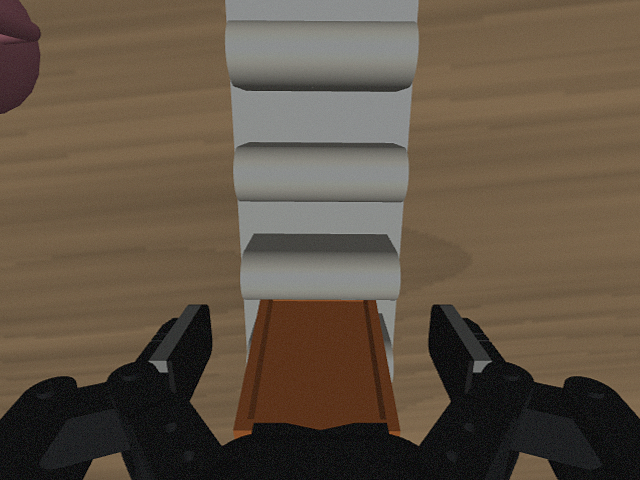

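Emit:
step_arm:
  targets:
    - [[-30,0,0],0]
    - [[-70,0,0],0]
    - [[-110,0,0],0]
    - [[-130,20,0],0]
    - [[-130,60,-10],0]
    - [[-130,100,0],0]
    - [[-130,140,20],0]
    - [[-130,160,30],0]
    - [[-130,160,30],0]
    - [[-130,160,30],0]

```text
clock: 39.35
position: [0.6734, -0.1614, 0.1951]
ee_rot: [0.706, 0.033, 0.707, -0.033]
contact_force: [-0.2, 0.2, 0.4]
width: 0.0851
```

```bash
python3 look.py a13 170 250 150 150 4
python3 - <<'E'
from h import *
p=manip.get_image("wrist"); m0=((cv2.cvtColor(p["image"],cv2.COLOR_RGB2HSV)[...,1]>140)&(p["image"][...,0]>50)&(p["image"][...,2]<90)).astype(np.uint8)
for n,xy,y in(("W2",(.5665,-.1195),.145),):
    m,a=near(p,m0,[*xy,.016]); x,f=fit([(p,m)],[*xy,y],.08,.054,0,.016); print(n,np.round(x,4),round(f,3),a)
E
python3 g.py .5765 -.1181 .0075 98.3
```

```text
W2 [ 0.5818 -0.0849  0.1357] 0.043 7303
shift [ 187.8   35.4 -100.2] turn -13.8 | cur jaw 84.5 pos [ 0.6729 -0.1629  0.1952] q6 -1.81 xaxis [-0. -0. -1.] w 0.0853 t 39.5 F [ 0.1 -0.7  0. ]
```

View pics/a13w.png

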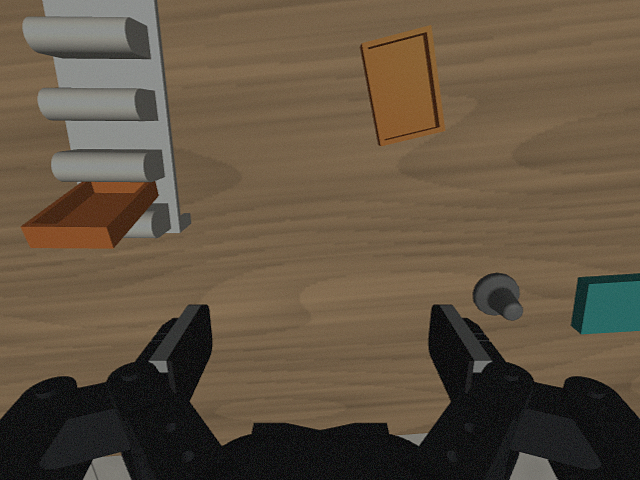

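View pics/a13s.png

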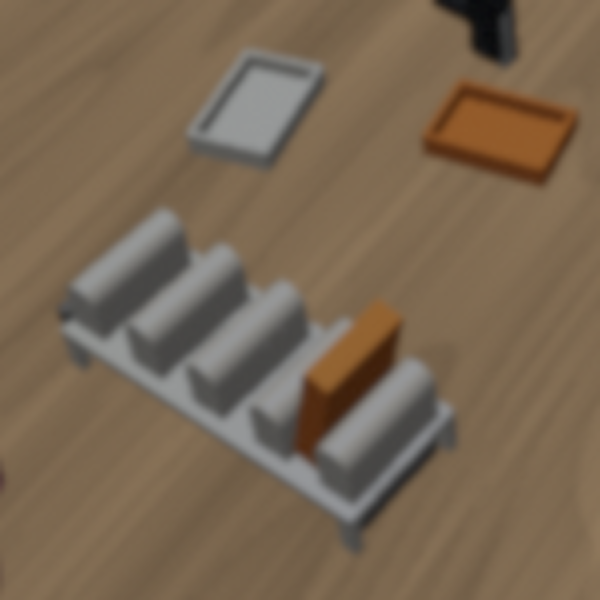

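```bash
cat > fw.py <<'E'
from h import *
t=manip.get_image("top"); s=manip.get_image("scene"); p=manip.get_image("wrist")
cv2.imwrite("pics/fw.png",p["image"][:,:,::-1])
for x,f in lidfit(t,s,(.575,-.1),.14): print(np.round(x,4),round(f,3))
m0=((cv2.cvtColor(p["image"],cv2.COLOR_RGB2HSV)[...,1]>140)&(p["image"][...,0]>50)&(p["image"][...,2]<90)).astype(np.uint8)
for xy in((.5665,-.1195),(.5818,-.085)):
    m,a=near(p,m0,[*xy,.016]); x,f=fit([(p,m)],[*xy,.14],.08,.054,0,.016); print("wrist",np.round(x,4),round(f,3),a)
E
python3 fw.py
```

```text
[ 0.6099 -0.0616 -0.2287] 7.467
[ 0.5816 -0.0853  0.1447] 0.168
[ 0.5835 -0.0827  0.0839] 7.811
wrist [ 0.5819 -0.085   0.1367] 0.044 7303
wrist [ 0.5819 -0.085   0.1375] 0.043 7303
```

View pics/fw.png

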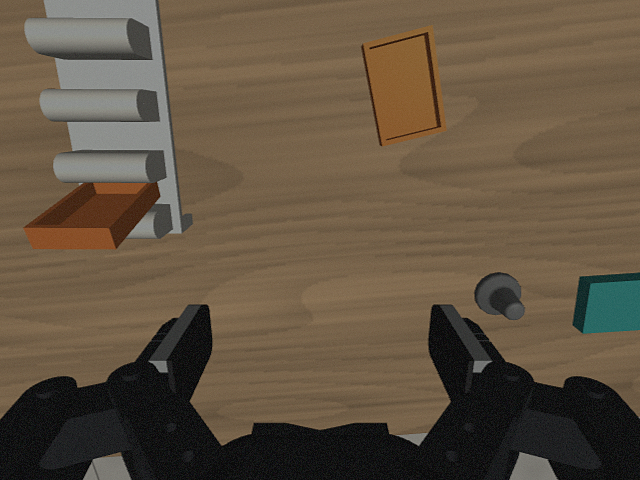

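```bash
python3 g.py .5915 -.0837 .008 98
```

```text
shift [187.3  70.9 -88.8] turn -13.5 | cur jaw 84.5 pos [ 0.6731 -0.1628  0.1953] q6 -1.81 xaxis [-0. -0. -1.] w 0.0852 t 39.6 F [0.5 0.2 0.5]
```

Emit:
step_arm:
  targets:
    - [[20,30,-35],-6]
    - [[50,60,-70],-13.5]
    - [[90,71,-89],-13.5]
    - [[130,71,-89],-13.5]
    - [[160,71,-89],-13.5]
    - [[176,71,-89],-13.5]
    - [[184,71,-89],-13.5]
    - [[187,71,-89],-13.5]
    - [[187,71,-89],-13.5]
    - [[187,71,-89],-13.5]

```text
clock: 40.65
position: [0.5925, -0.083, 0.0094]
ee_rot: [0.706, -0.05, 0.705, 0.049]
contact_force: [0.5, -1.0, -0.1]
width: 0.0852
```

Emit:
step_arm:
  targets:
    - [[0,0,0],0]
    - [[0,0,0],0]
    - [[0,0,0],0]
    - [[0,0,0],0]
    - [[0,0,0],0]
    - [[0,0,0],0]
    - [[0,0,0],0]
  grip: 1
  grip_force: 20

```text
clock: 41.35
position: [0.5921, -0.0827, 0.0092]
ee_rot: [0.706, -0.05, 0.705, 0.05]
contact_force: [-1.5, -0.3, 6.2]
width: 0.0531
```

```bash
python3 held.py b1; python3 g.py .4625 -.3005 .15 84.6
```

```text
shift [-140.9 -197.5 -158.7] turn 13.5 | cur jaw 98.1 pos [ 0.5921 -0.0827  0.0092] q6 -1.97 xaxis [ 0.001 -0.    -1.   ] w 0.053 t 41.4 F [-0.5  0.6  6. ]
```

View pics/b1.png

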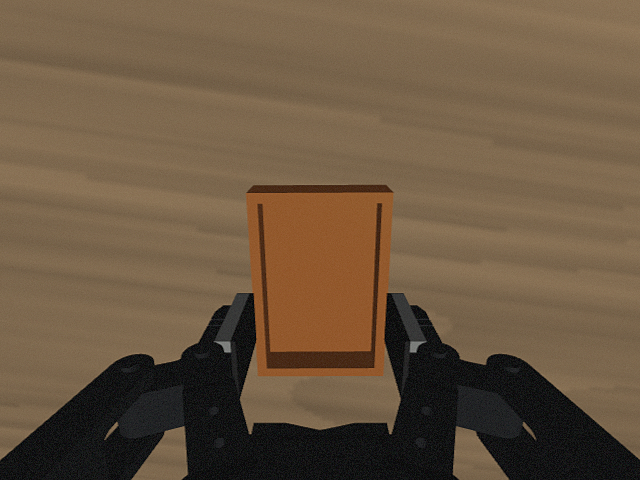

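Emit:
step_arm:
  targets:
    - [[-40,0,0],0]
    - [[-80,0,0],0]
    - [[-120,-20,-15],4]
    - [[-141,-50,-40],8]
    - [[-141,-80,-65],13.5]
    - [[-141,-110,-90],13.5]
    - [[-141,-140,-112],13.5]
    - [[-141,-165,-132],13.5]
    - [[-141,-185,-148],13.5]
    - [[-141,-197.5,-157.7],13.5]
    - [[-141,-197.5,-157.7],13.5]
    - [[-141,-197.5,-157.7],13.5]
    - [[-141,-197.5,-157.7],13.5]

```text
clock: 42.7
position: [0.4638, -0.2991, 0.1492]
ee_rot: [0.706, 0.033, 0.706, -0.033]
contact_force: [-0.2, -0.5, -0.4]
width: 0.053
```

```bash
python3 g.py .4635 -.3015 .082 84.6
```

```text
shift [67.2 -2.5 -0.1] turn 0.0 | cur jaw 84.6 pos [ 0.4638 -0.2991  0.1492] q6 -2.18 xaxis [ 0.     0.001 -1.   ] w 0.053 t 42.7 F [-0.2 -0.5 -0.4]
```

Emit:
step_arm:
  targets:
    - [[40,-2,0],0]
    - [[60,-2,0],0]
    - [[67,-2,0],0]
    - [[70,-2,0],0]
    - [[73,-2,0],0]
    - [[76,-2,0],0]
    - [[80,-2,0],0]
    - [[82,-2,-2],0]
    - [[85,-2,-4],0]
    - [[88,-2,-5],0]
    - [[91,-2,-5],0]
    - [[94,-2,-5],0]
    - [[97,-2,-5],0]
    - [[100,-2,-5],0]
    - [[103,-2,-5],0]
    - [[105,-2,-4],0]
    - [[107,-2,-3],0]
    - [[107,-2,-2],0]
    - [[107,-2,-2],0]

```text
clock: 44.6
position: [0.4585, -0.3021, 0.0464]
ee_rot: [0.705, 0.033, 0.708, -0.034]
contact_force: [-13.5, 3.8, 25.6]
width: 0.0533
```

```bash
python3 look.py b2; python3 g.py .4585 -.3013 .05 84.6
```

```text
shift [-3.7  0.8 -0.1] turn 0.0 | cur jaw 84.6 pos [ 0.4585 -0.3021  0.0463] q6 -2.18 xaxis [-0.003 -0.001 -1.   ] w 0.053 t 44.7 F [-13.1   2.7  26.2]
```

View pics/b2w.png

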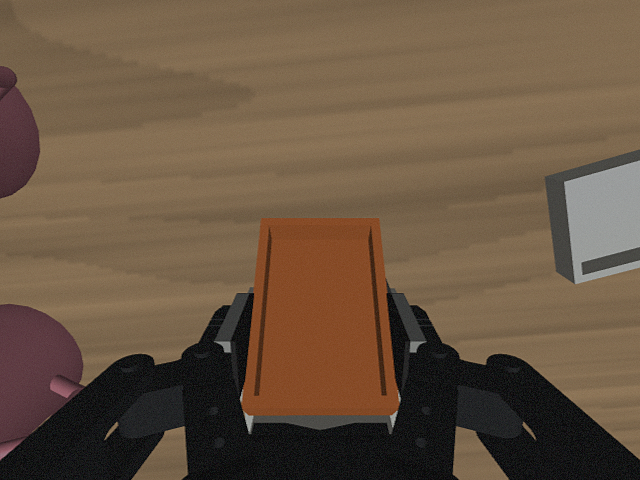

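Emit:
step_arm:
  targets:
    - [[2,0,0],0]
    - [[4,0,1],0]
    - [[5,0,1],0]
    - [[5,0,1],0]

```text
clock: 45.1
position: [0.4585, -0.3022, 0.0426]
ee_rot: [0.705, 0.032, 0.708, -0.033]
contact_force: [-18.1, 3.2, 35.8]
width: 0.0532
```

Emit:
step_arm:
  targets:
    - [[0,0,-4],0]
    - [[0,0,-10],0]
    - [[-5,0,-25],0]
    - [[-25,0,-30],0]
    - [[-60,0,-30],0]
    - [[-100,0,-30],0]
    - [[-100,0,-30],0]
    - [[-100,0,-30],0]
    - [[-100,0,-30],0]

```text
clock: 46.0
position: [0.431, -0.2985, 0.1362]
ee_rot: [0.706, 0.034, 0.707, -0.033]
contact_force: [0.3, -0.4, -0.6]
width: 0.0532
```

```bash
python3 look.py b3; python3 g.py .572 -.313 .142 84.6
```

```text
shift [ -6.6  -1.1 141.6] turn -0.0 | cur jaw 84.6 pos [ 0.4311 -0.2985  0.1358] q6 -2.21 xaxis [-0.002  0.002 -1.   ] w 0.053 t 46.1 F [-0.8 -0.2 -0.5]
```

View pics/b3w.png

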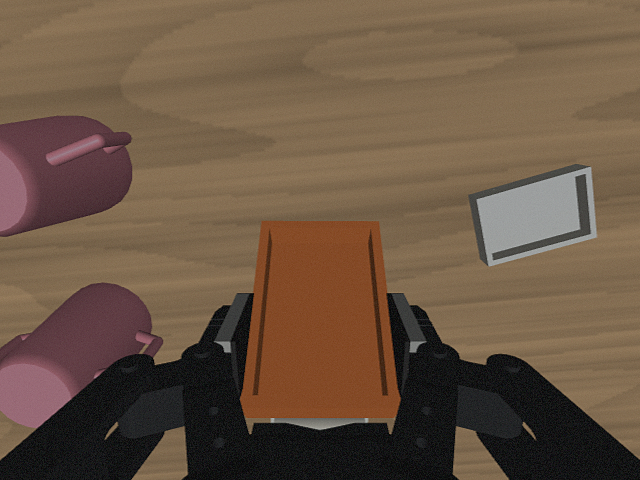

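Emit:
step_arm:
  targets:
    - [[-7,0,20],0]
    - [[-7,-1,50],0]
    - [[-7,-1,90],0]
    - [[-7,-1,120],0]
    - [[-7,-1,138],0]
    - [[-7,-1,144],0]
    - [[-7,-1,144],0]
    - [[-7,-1,144],0]
    - [[-7,-1,144],0]

```text
clock: 47.0
position: [0.5741, -0.3137, 0.1441]
ee_rot: [0.706, 0.034, 0.707, -0.034]
contact_force: [-0.8, 0.0, 0.4]
width: 0.053
```

```bash
python3 look.py b4 170 250 150 150 4; python3 g.py .5742 -.3131 .082 84.6
```

```text
shift [62.5  0.8 -0.4] turn -0.1 | cur jaw 84.5 pos [ 0.5745 -0.3139  0.1445] q6 -2.08 xaxis [-0.  0. -1.] w 0.0532 t 47.1 F [-0.5  0.6 -0.4]
```

View pics/b4w.png

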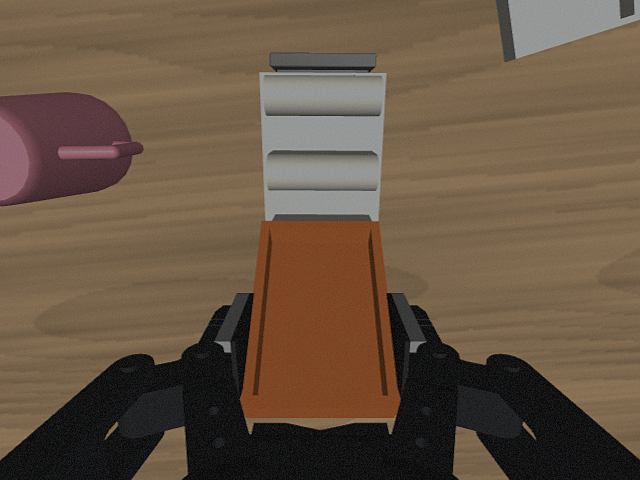

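Emit:
step_arm:
  targets:
    - [[20,0,0],0]
    - [[40,0,0],0]
    - [[52,0,0],0]
    - [[59,0,0],0]
    - [[62,0,0],0]
    - [[62,0,0],0]

```text
clock: 47.7
position: [0.5744, -0.3138, 0.0825]
ee_rot: [0.706, 0.034, 0.707, -0.033]
contact_force: [-2.4, 0.4, 0.3]
width: 0.0532
```

```bash
python3 look.py b5 170 250 150 150 4; python3 g.py .5742 -.3131 .082 84.6
```

```text
shift [ 0.6  0.6 -0.3] turn -0.0 | cur jaw 84.6 pos [ 0.5744 -0.3138  0.0825] q6 -2.08 xaxis [-0.002  0.    -1.   ] w 0.0532 t 47.8 F [-3.9  0.2  0.6]
```

View pics/b5w.png

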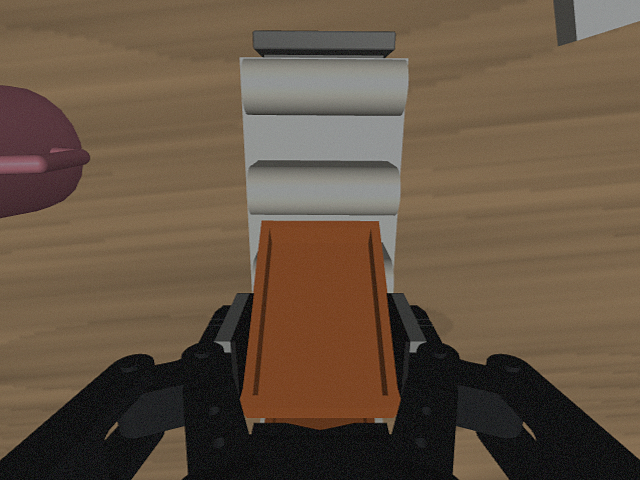

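View pics/b5s.png

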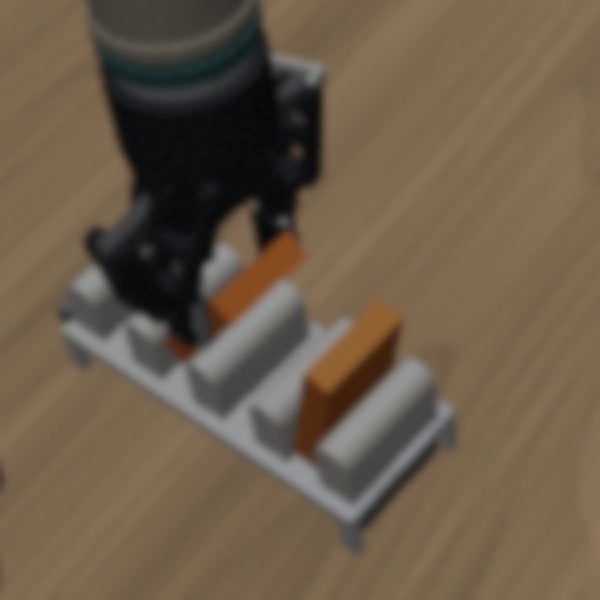

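Same state as the first lid; repeat the rotation.

Emit:
step_arm:
  targets:
    - [[2,0,-2],0]
    - [[3,0,-5],0]
    - [[3,0,-8],0]
    - [[4,0,-11],0]
    - [[4,0,-14],0]
    - [[4,0,-17],0]
    - [[4,0,-20],0]
    - [[4,0,-23],0]
    - [[5,0,-26],0]
    - [[5,0,-26],0]

```text
clock: 48.8
position: [0.5631, -0.3148, 0.0834]
ee_rot: [0.717, 0.032, 0.695, -0.037]
contact_force: [19.3, 1.2, 8.2]
width: 0.053
```

```bash
python3 look.py b6 170 250 150 150 4; python3 g.py .5742 -.3131 .082 84.6
```

```text
shift [ 1.6  2.7 10.8] turn -0.2 | cur jaw 84.4 pos [ 0.5631 -0.3148  0.0833] q6 -2.1 xaxis [ 0.03  -0.009 -1.   ] w 0.0527 t 48.9 F [18.2  1.7  8.1]
```

View pics/b6w.png

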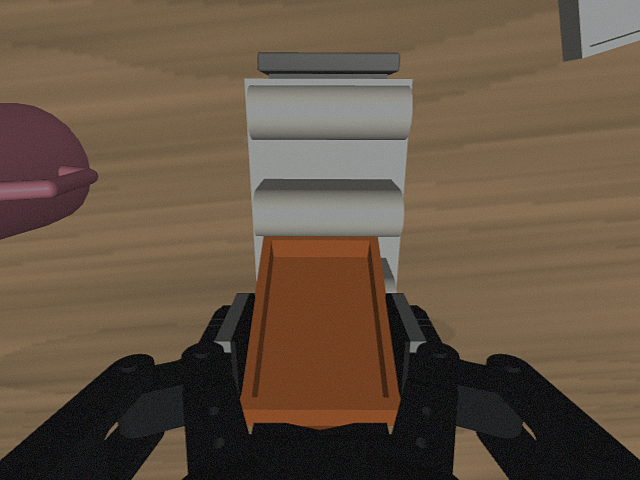

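Emit:
step_arm:
  targets:
    - [[0,0,-3],0]
    - [[1,0,-6],0]
    - [[2,0,-9],0]
    - [[2,0,-12],0]
    - [[2,0,-14],0]
    - [[2,0,-14],0]

```text
clock: 49.5
position: [0.544, -0.3139, 0.0793]
ee_rot: [0.713, 0.031, 0.699, -0.037]
contact_force: [10.8, -1.3, 5.1]
width: 0.0529
```

```bash
python3 look.py b7 170 250 150 150 4; python3 g.py .5742 -.3131 .082 84.6
```

```text
shift [-2.2  3.7 30. ] turn -0.1 | cur jaw 84.5 pos [ 0.544  -0.3139  0.0793] q6 -2.11 xaxis [ 0.019 -0.009 -1.   ] w 0.053 t 49.6 F [ 9.6 -1.1  5.7]
```

View pics/b7w.png

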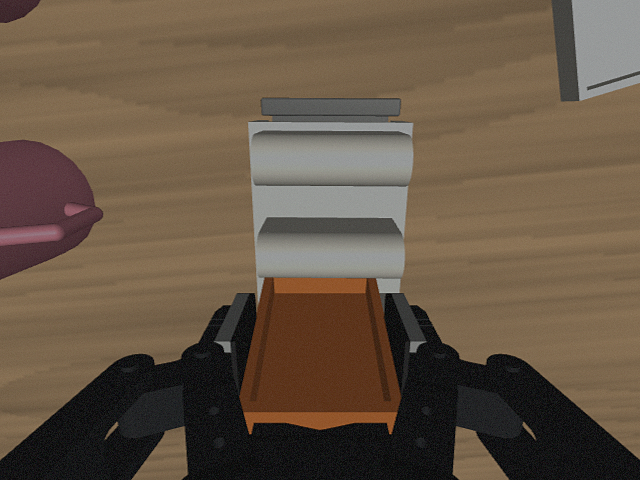

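View pics/b7s.png

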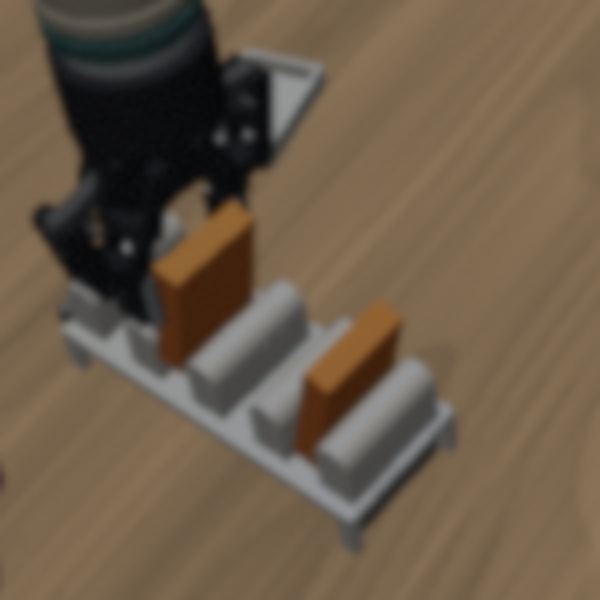

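Emit:
step_arm:
  targets:
    - [[2,0,-2],0]
    - [[4,0,-3],0]
    - [[6,0,-3],0]
    - [[8,0,-3],0]
    - [[8,0,-3],0]
    - [[9,0,0],0]
    - [[9,0,4],0]
    - [[9,0,4],0]

```text
clock: 50.4
position: [0.5431, -0.3121, 0.0676]
ee_rot: [0.709, 0.032, 0.704, -0.035]
contact_force: [5.5, -1.2, 2.2]
width: 0.053
```

Emit:
step_arm:
  targets:
    - [[0,0,0],0]
    - [[0,0,0],0]
    - [[0,0,0],0]
    - [[0,0,0],0]
    - [[0,0,0],0]
    - [[0,0,0],0]
  grip: 0

```text
clock: 51.0
position: [0.5393, -0.3105, 0.0661]
ee_rot: [0.706, 0.034, 0.706, -0.033]
contact_force: [0.2, 0.2, -0.4]
width: 0.0848
```

Emit:
step_arm:
  targets:
    - [[-20,0,0],0]
    - [[-60,0,0],0]
    - [[-100,0,0],0]
    - [[-150,0,0],0]
    - [[-200,20,30],0]
    - [[-220,60,70],0]
    - [[-220,100,110],0]
    - [[-220,140,130],0]
    - [[-220,180,140],0]
    - [[-220,200,140],0]
    - [[-220,200,140],0]
    - [[-220,200,140],0]

```text
clock: 52.2
position: [0.6979, -0.1241, 0.286]
ee_rot: [0.706, 0.033, 0.707, -0.033]
contact_force: [-0.7, -0.1, -0.7]
width: 0.0855
```

```bash
python3 look.py b8 170 250 150 150 4; python3 g.py .5742 -.3131 .082 84.6
python3 - <<'E'
from h import *
t=manip.get_image("top"); cv2.imwrite("pics/b8t.png",cv2.resize(t["image"][150:340,90:520,::-1],None,fx=1.85,fy=1.85,interpolation=cv2.INTER_CUBIC))
E
```

```text
shift [ 204.4 -198.2 -104.8] turn -0.1 | cur jaw 84.5 pos [ 0.6975 -0.1257  0.2862] q6 -1.75 xaxis [-0.    -0.001 -1.   ] w 0.0851 t 52.3 F [-0.1 -0.2 -0.5]
```

View pics/b8w.png

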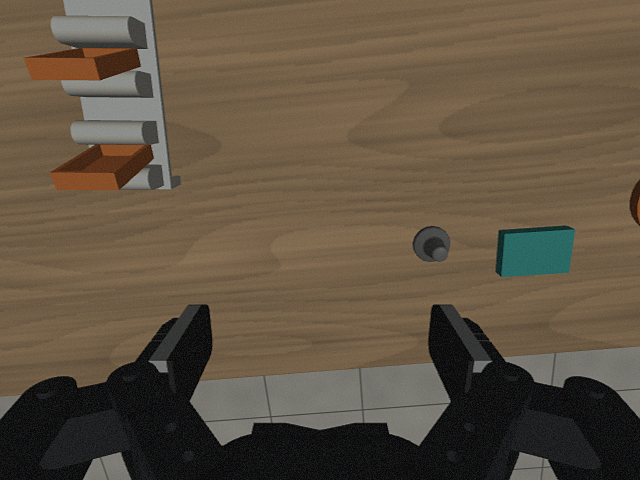

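View pics/b8s.png

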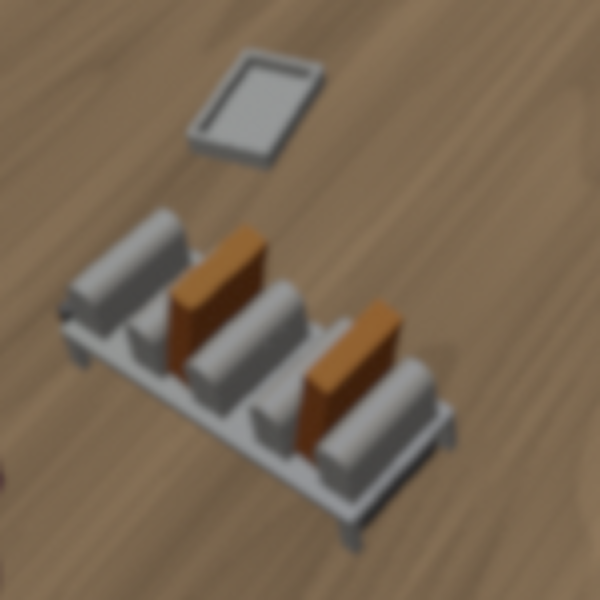

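View pics/b8t.png

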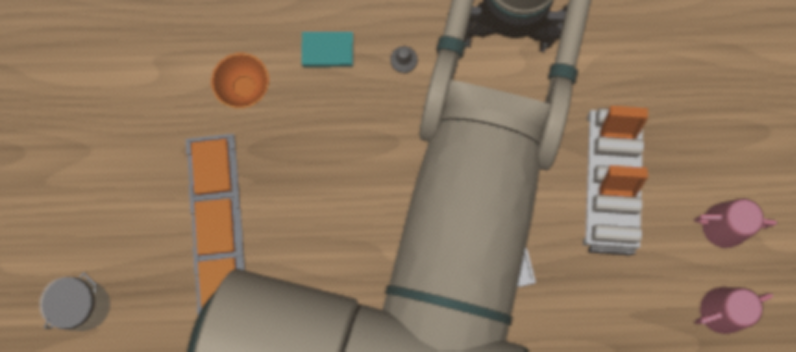

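Run:
```python
from h import *
V=[manip.get_image("wrist"),manip.get_image("scene")]
a=-.095; X0=np.array([.572,-.312,0]); Rz=np.array([[np.cos(a),-np.sin(a),0],[np.sin(a),np.cos(a),0],[0,0,1]])
def pts(v):
    x,y,z,ph=v  # centre of closed face in rack frame; lean ph to rear
    up=np.array([np.sin(ph),0,np.cos(ph)]); n=np.array([-np.cos(ph),0,np.sin(ph)]); w=np.array([0,1,0])
    return [X0+Rz@(np.array([x,y,z])+up*i+w*j+n*k) for i in(-.04,.04) for j in(-.027,.027) for k in(0,.016)]
masks=[]
for p in V:
    h=cv2.cvtColor(p["image"],cv2.COLOR_RGB2HSV); masks.append(((h[...,1]>140)&(p["image"][...,0]>40)&(p["image"][...,2]<90)&(h[...,0]<=16)).astype(np.uint8))
for nm,sx in(("slot1",-.022),("slot3",.066)):
  for sel in([0],[1],[0,1]):
    vis=[]
    for i in sel:
        m,_=near(V[i],masks[i],X0+Rz@np.array([sx,0,.085])); vis.append((V[i],m))
    def cost(v):
        c=0
        for p,m in vis:
            s=sil(p,pts(v),m.shape); c+=(m*(1-s)).sum()/m.sum()+ .5*(s*(1-m)).sum()/m.sum()
        return c
    v0=np.array([sx+.008,0,.07,.1]); sim=np.vstack([v0]+[v0+d for d in np.diag([.005,.005,.005,.1])])
    r=minimize(cost,v0,method="Nelder-Mead",options=dict(initial_simplex=sim,xatol=1e-4,fatol=1e-4)); print(nm,sel,np.round(r.x,4),round(r.fun,3))
```

```text
slot1 [0] [-0.0067 -0.0047  0.0655  0.224 ] 0.017
slot1 [1] [-0.0205  0.0066  0.0563  0.4801] 0.138
slot1 [0, 1] [-0.0065 -0.0033  0.0672  0.2338] 0.406
slot3 [0] [ 0.0826 -0.0041  0.0655  0.2101] 0.016
slot3 [1] [0.0721 0.0073 0.059  0.4428] 0.158
slot3 [0, 1] [ 0.0787 -0.001   0.0679  0.3755] 0.368
```

Emit:
step_arm:
  targets:
    - [[0,-30,-40],0]
    - [[0,-60,-80],0]
    - [[0,-100,-110],0]
    - [[0,-130,-140],0]
    - [[0,-130,-140],0]
    - [[0,-130,-140],0]
    - [[0,-130,-140],0]

```text
clock: 53.15
position: [0.5467, -0.2409, 0.2865]
ee_rot: [0.707, 0.034, 0.706, -0.034]
contact_force: [-0.4, 0.7, -0.6]
width: 0.0856
```

```bash
python3 look.py c1 170 250 150 150 4
python3 - <<'E'
from h import *
p=manip.get_image("wrist")
a=-.095
for d,z in((-.103,.03),(-.113,.033),(-.088,.066)): print(d,proj(p,[.572+d*np.cos(a),-.312+d*np.sin(a),z]))
t=manip.get_image("top"); cv2.imwrite("pics/c1t.png",cv2.resize(t["image"][150:340,90:520,::-1],None,fx=1.85,fy=1.85,interpolation=cv2.INTER_CUBIC))
E
```

```text
-0.103 [251.64645957 121.73732335]
-0.113 [250.58943216 111.33121535]
-0.088 [245.89513939 139.11604836]
```

View pics/c1w.png

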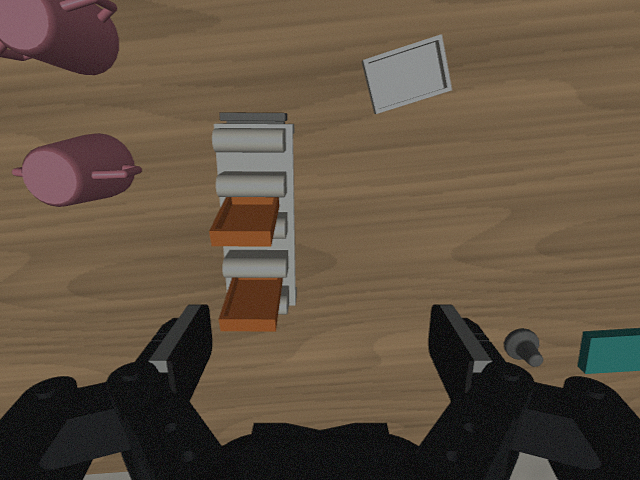

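View pics/c1t.png

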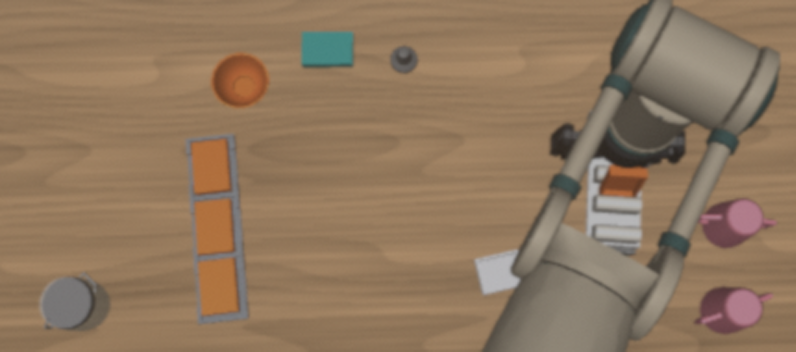

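```bash
python3 -c "
from rig import manip
print(manip.sign_off())"
```

```text
the job is handed in; nothing more can be done
None
```

I finished the job at about 53 s of the 210 s limit and handed it in; the hand-in gives no verdict.

- **Drip tray:** I pushed it in first, until it met a firm stop at about 9 N. The last wrist picture shows its front plate tight against the rack's front end.
- **Dry lids (three, hollow down):** They lie flat in the three pockets of the steel tray, one in each. I placed them with the wrist pictures, and the last top picture shows all three well inside.
- **Wet lids (two, hollow up):** The arm cannot tilt its tool, so I tipped each lid in the grip against the rack's first ridge. I then stood them in slots 1 and 3, hollow side to the front.
    - **Slips:** Each lid slid about 10 mm in the fingers while tipping, but both were placed properly.
    - **Lean:** The wrist-camera fit shows both leaning back about 0.22 rad against the ridge behind. The limit is 0.32, and the slot shape allows at most about 0.24.
- **Knocked lid:** One wet lid was shifted about 4 cm during the run. I measured it again before picking it up.
- **Other things:** The arm did not go near the cups, jar, bowl, spout or look-alikes, and I saw no sign that they moved. I did not measure their positions at the end.

**Check that disagreed:** fitting the upright lids from the scene camera gave leans of 0.44 to 0.48 rad, with a poor match. The ridges hide the lower half of the lids in that view, so I trusted the much closer wrist fit and the slot shape.

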